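# Pin the charged wardrobe lamps into their brackets

## Task

The wardrobe lamps have finished charging. Pull every lamp that is in the charging dock straight up out of it against its spring catch, stand it upright with its blade fully down in one of the clevis brackets on the rail, and lock each lamp with a retaining pin pushed fully home, through both bracket cheeks and the eye of the blade, until its handle meets the cheek. Any lamp may go in any bracket with any pin. Put the spare pins away in the small tray; leave the tin, the brush and the bottle where they are.

Things in the scene. Friction and masses are not known exactly. Their poses are not given: they have to be found in the camera images.
- lamp1: Rechargeable wardrobe lamp, 150 g, 70 mm tall, starts upright in a dock pocket. White head 44 (own x) x 36 (own y) x 30 mm on top of a steel blade 34 (x) x 12 (y) x 40 mm, the plug. Origin: centre of the blade's bottom edge, z up; head from z = 40 to 70 mm, to be gripped across x (44 mm). Alike both ways round. All lamps are alike; an absent one reads None
- eye1 (a point): Centre of the eye of lamp1: a 13 mm round hole through the blade along the lamp's own y, 22 mm above the blade's bottom edge
- lamp2: Rechargeable wardrobe lamp, 150 g, 70 mm tall, starts upright in a dock pocket. White head 44 (own x) x 36 (own y) x 30 mm on top of a steel blade 34 (x) x 12 (y) x 40 mm, the plug. Origin: centre of the blade's bottom edge, z up; head from z = 40 to 70 mm, to be gripped across x (44 mm). Alike both ways round. All lamps are alike; an absent one reads None
- eye2 (a point): Centre of the eye of lamp2: a 13 mm round hole through the blade along the lamp's own y, 22 mm above the blade's bottom edge
- lamp3: Rechargeable wardrobe lamp, 150 g, 70 mm tall, starts upright in a dock pocket. White head 44 (own x) x 36 (own y) x 30 mm on top of a steel blade 34 (x) x 12 (y) x 40 mm, the plug. Origin: centre of the blade's bottom edge, z up; head from z = 40 to 70 mm, to be gripped across x (44 mm). Alike both ways round. All lamps are alike; an absent one reads None
- eye3 (a point): Centre of the eye of lamp3: a 13 mm round hole through the blade along the lamp's own y, 22 mm above the blade's bottom edge
- pin1: Loose steel retaining pin, 70 g, lying on the table. Square dark handle 18 x 18 x 36 mm long, then a round 9 mm shaft 47 mm long, its last 11 mm tapering to 4 mm. Origin: on the axis (9 mm above the table when lying) at the shoulder between handle and shaft; own x points to the tip, handle from x = -36 to 0 mm. Always four, all alike; one or two are left over
- mid1 (a point): Point on the axis of pin1, 15.5 mm from the shoulder towards the tip: lies in the middle of the lamp's eye when the shoulder rests against the bracket's cheek
- pin2: Loose steel retaining pin, 70 g, lying on the table. Square dark handle 18 x 18 x 36 mm long, then a round 9 mm shaft 47 mm long, its last 11 mm tapering to 4 mm. Origin: on the axis (9 mm above the table when lying) at the shoulder between handle and shaft; own x points to the tip, handle from x = -36 to 0 mm. Always four, all alike; one or two are left over
- mid2 (a point): Point on the axis of pin2, 15.5 mm from the shoulder towards the tip: lies in the middle of the lamp's eye when the shoulder rests against the bracket's cheek
- pin3: Loose steel retaining pin, 70 g, lying on the table. Square dark handle 18 x 18 x 36 mm long, then a round 9 mm shaft 47 mm long, its last 11 mm tapering to 4 mm. Origin: on the axis (9 mm above the table when lying) at the shoulder between handle and shaft; own x points to the tip, handle from x = -36 to 0 mm. Always four, all alike; one or two are left over
- mid3 (a point): Point on the axis of pin3, 15.5 mm from the shoulder towards the tip: lies in the middle of the lamp's eye when the shoulder rests against the bracket's cheek
- pin4: Loose steel retaining pin, 70 g, lying on the table. Square dark handle 18 x 18 x 36 mm long, then a round 9 mm shaft 47 mm long, its last 11 mm tapering to 4 mm. Origin: on the axis (9 mm above the table when lying) at the shoulder between handle and shaft; own x points to the tip, handle from x = -36 to 0 mm. Always four, all alike; one or two are left over
- mid4 (a point): Point on the axis of pin4, 15.5 mm from the shoulder towards the tip: lies in the middle of the lamp's eye when the shoulder rests against the bracket's cheek
- hole1 (a point): Middle of bracket 1 on the rail, 52 mm above the table, between the 11 mm holes (along rail's y) of its two steel cheeks, each 40 mm (rail's x) x 8 mm thick (y) x 38 mm tall. Slot between them 15 mm wide (y), open at the top and both x ends, floor 22 mm below this point; cheek outer faces 15.5 mm from it, tops 16 mm above it
- hole2 (a point): Middle of bracket 2 on the rail, 52 mm above the table, between the 11 mm holes (along rail's y) of its two steel cheeks, each 40 mm (rail's x) x 8 mm thick (y) x 38 mm tall. Slot between them 15 mm wide (y), open at the top and both x ends, floor 22 mm below this point; cheek outer faces 15.5 mm from it, tops 16 mm above it
- hole3 (a point): Middle of bracket 3 on the rail, 52 mm above the table, between the 11 mm holes (along rail's y) of its two steel cheeks, each 40 mm (rail's x) x 8 mm thick (y) x 38 mm tall. Slot between them 15 mm wide (y), open at the top and both x ends, floor 22 mm below this point; cheek outer faces 15.5 mm from it, tops 16 mm above it
- rail: Fixed aluminium bar 290 (own x) x 50 (own y) x 30 mm high with three steel clevis brackets in a row along own x, 95 mm apart. Origin: centre of its underside, z up. A lamp stands in a slot with its x along the rail's x; a pin goes in along the rail's y, from either side
- dock: Fixed white charging dock 290 (own x) x 75 (y) mm, three blade pockets in a row along x, 95 mm apart; origin on the table under the middle one, z up. Pocket 38 x 15 mm, floor 12 mm and walls 46 mm above the table. On its +y side a sprung ball sits 3 mm deep in the lamp's eye: a straight upward pull of about 5 to 10 N frees the lamp, whose blade clears the walls after 34 mm
- tray: Fixed shallow open wooden tray for spare pins, 120 (own x) x 150 (own y) x 24 mm high, walls and floor 4 mm thick. Origin: centre of its underside, z up
- polish: Bystander: dark polish tin, 68 mm across, 30 mm high; origin under its centre
- brush: Bystander: shoe brush lying along its own x; origin on the table under it
- spray: Bystander: brown spray bottle, 44 mm across, 120 mm high; origin under its centre
Things that resemble listed ones, but are neither listed nor needed, are in the scene too. What is shaped like the pin2 but purple or yellow is not meant.

How it is judged:
At the end, for the whole second after the job is handed in: Each lamp is upright (0.15 rad) and still, its eye within 6 mm of a bracket's hole centre, with a pin along the holes (0.15 rad) whose mid point is within 6 mm of the eye. Every other pin lies still in the tray, its shoulder inside the walls and under 36 mm above the tray's underside ((distance between eye1 and hole1 below 0.006 m or distance between eye1 and hole2 below 0.006 m or distance between eye1 and hole3 below 0.006 m) and angle between each of lamp1, lamp2, lamp3's own z axis and vertical below 0.15 rad and ((distance between mid1 and eye1 below 0.006 m and angle between the x axis of pin1 and the y axis of rail, either way round below 0.15 rad) or (distance between mid2 and eye1 below 0.006 m and angle between the x axis of pin2 and the y axis of rail, either way round below 0.15 rad) or (distance between mid3 and eye1 below 0.006 m and angle between the x axis of pin3 and the y axis of rail, either way round below 0.15 rad) or (distance between mid4 and eye1 below 0.006 m and angle between the x axis of pin4 and the y axis of rail, either way round below 0.15 rad)) and linear speed of each of lamp1, lamp2, lamp3, pin1, pin2, pin3, pin4 below 0.02 m/s and (distance between eye2 and hole1 below 0.006 m or distance between eye2 and hole2 below 0.006 m or distance between eye2 and hole3 below 0.006 m) and ((distance between mid1 and eye2 below 0.006 m and angle between the x axis of pin1 and the y axis of rail, either way round below 0.15 rad) or (distance between mid2 and eye2 below 0.006 m and angle between the x axis of pin2 and the y axis of rail, either way round below 0.15 rad) or (distance between mid3 and eye2 below 0.006 m and angle between the x axis of pin3 and the y axis of rail, either way round below 0.15 rad) or (distance between mid4 and eye2 below 0.006 m and angle between the x axis of pin4 and the y axis of rail, either way round below 0.15 rad)) and (distance between eye3 and hole1 below 0.006 m or distance between eye3 and hole2 below 0.006 m or distance between eye3 and hole3 below 0.006 m) and ((distance between mid1 and eye3 below 0.006 m and angle between the x axis of pin1 and the y axis of rail, either way round below 0.15 rad) or (distance between mid2 and eye3 below 0.006 m and angle between the x axis of pin2 and the y axis of rail, either way round below 0.15 rad) or (distance between mid3 and eye3 below 0.006 m and angle between the x axis of pin3 and the y axis of rail, either way round below 0.15 rad) or (distance between mid4 and eye3 below 0.006 m and angle between the x axis of pin4 and the y axis of rail, either way round below 0.15 rad)) and ((x of pin1 in the frame of tray between -0.056 and 0.056 m and y of pin1 in the frame of tray between -0.071 and 0.071 m and z of pin1 in the frame of tray between 0 and 0.036 m) or distance between mid1 and eye1 below 0.006 m or distance between mid1 and eye2 below 0.006 m or distance between mid1 and eye3 below 0.006 m) and ((x of pin2 in the frame of tray between -0.056 and 0.056 m and y of pin2 in the frame of tray between -0.071 and 0.071 m and z of pin2 in the frame of tray between 0 and 0.036 m) or distance between mid2 and eye1 below 0.006 m or distance between mid2 and eye2 below 0.006 m or distance between mid2 and eye3 below 0.006 m) and ((x of pin3 in the frame of tray between -0.056 and 0.056 m and y of pin3 in the frame of tray between -0.071 and 0.071 m and z of pin3 in the frame of tray between 0 and 0.036 m) or distance between mid3 and eye1 below 0.006 m or distance between mid3 and eye2 below 0.006 m or distance between mid3 and eye3 below 0.006 m) and ((x of pin4 in the frame of tray between -0.056 and 0.056 m and y of pin4 in the frame of tray between -0.071 and 0.071 m and z of pin4 in the frame of tray between 0 and 0.036 m) or distance between mid4 and eye1 below 0.006 m or distance between mid4 and eye2 below 0.006 m or distance between mid4 and eye3 below 0.006 m)); the robot touches nothing.
It fails at once if the tin is moved more than 30 mm (distance of polish from where it was at the start of the episode above 0.03 m).
It fails at once if the brush is moved more than 30 mm (distance of brush from where it was at the start of the episode above 0.03 m).
It fails at once if the bottle is moved more than 30 mm (distance of spray from where it was at the start of the episode above 0.03 m).
Of lamp1, lamp2, lamp3 only 2 to 3 are there at a start; the rules pass over those that are not, and their reading is None.
At some moment in a run one of pin3, pin4 may be knocked a few centimetres aside while the robot is not near it.
It also fails if it takes over 210 s, if anything falls off the work surface, if the arm or the gripper's body presses on something with over 40 N, if the wrist force passes 120 N, or if a joint passes its speed limit or range.

## Robot

A 7-joint arm with a two-finger parallel gripper is mounted at the origin on the work surface. World frame = base frame: x ahead of the robot, y to its left, z up, the work surface at z = 0. Lengths are in m, angles in rad, forces in N, time in s.
With the tool pointing down it reaches from about 0.4 to 0.85 m from the base axis. Payload 10.4 kg.
Tool frame: the origin (TCP) lies midway between the tips of the shut fingers; the grasp point (between the pads) lies 19 mm behind it; z points along the fingers, y is the line along which they close (so a half turn about z gives the same grasp; the last joint's range is limited). The gripper opens to 85 mm and grips with 20 to 120 N. Pads are 22 mm wide; open, the fingers measure 114 mm over their backs; the gripper's body (76 mm by 85 mm) begins 54 mm behind the grasp point. The pads swing forward as they close: fully open they stand 13 mm farther back than shut.
Start: joints at [-0.023, 0.332, -0.065, 1.46, 0.022, 1.35, -0.088], TCP at [0.625, 0, 0.231] pointing down, gripper open.
Joint ranges: [-2.6, 2.6], [-0.5, 2.12], [-1.47, 1.34], [0.16, 2.42], [-1.27, 4.41], [0.06, 2.06], [-2.6, 2.6]. Speed limits (rad/s): [2.22, 2.22, 2.79, 2.79, 3.14, 3.14, 3.14].

## Interface

Orientations are given as a unit quaternion [w, x, y, z].
In Python, from cell import arm gives the robot as it stands. The module is installed in compiled form; this text tells all that it offers.
- The arm moves only by the tool step_arm, never from a script. Its argument "plan" is a list that holds one entry, the list of rows, each a list of 5 numbers: the shift along the tool's x, y, z in mm, then the turn about the tool's z in degrees, then the opening, from 0 (shut) to 1 (fully open). A call has 1 to 12 rows; each row is the pose to reach, as a shift and turn from the pose commanded when the call began, along the tool's axes at that moment; what a row does not reach only later rows make up. A row lasts 1/10 s, in which the tool goes at most 50 mm and 8.59 degrees, less where a joint would pass 70% of its speed; a pose out of reach is approached as far as the arm can. A call with a gripper value outside its range is refused whole. The fingers move at their own pace and stop on an object; "grip_force" is the grip in N (left out, the last holds). Time passes only in rows, so rows that repeat a pose let the fingers close. It gives the time, the measured TCP pose, the force, the opening and the grip force at its end, in the units of the state.
- arm.observe(): the state, without advancing time (a new reading comes with each control period).
- arm.get_image(name): name is "scene" or "side" or "wrist"; returns (picture, depth): 420x560x3 uint8, red, green, blue; 420x560 float32, m along the optical axis (not along the pixel's ray), 0 where there is no reading.
- arm.camera_model(name): a dict with "fx", "fy", "cx", "cy" (pixels), "R" (3x3) and "t" (3): a world point X has camera coordinates R X + t. Camera axes: x right, y down, z forward; pixel columns grow to the right and rows downward; lengths in m; the calibration is good to about 2 mm. A picture is of the moment at which its call begins: read the wrist's pose just before it. camera_model takes no time and is no camera call; for the wrist camera it gives the pose at the moment of the call.
- arm.hand_in(): hands the job in; it is judged then, once.
The state is a dict: "time_s": time; "joints": joint angles; "qd": joint speeds; "tau": joint torques, N m; "tcp_pos": TCP position; "tool_rot": TCP orientation; "wrist_force": force on the tool from outside, world axes, zero at the start; "wrist_torque": the same for the moment, N m; "grip_width": opening from 0.0 (shut) to 1.0 (fully open); "grasp_force": force on a finger pad.
Only numpy, scipy, OpenCV 4.12 (cv2) and the standard library are available. Lean on these libraries where they do the work, as an engineer would, in place of code of your own. Each camera call takes 0.05 s, during which the arm holds its last target. There are 200 camera calls.

## Working session

There is one attempt and no reset: what is moved stays moved. The work goes in short steps, Python scripts to look and compute and a tool call to move; the robot and the scene stay as the last step left them, time stands still between calls to the robot, and variables do not carry over. Pictures are saved under pics/ and viewed, at most 14 in all, crops included, and the job is handed in when it is done.

Besides the shell and the picture viewer there is one more tool, called after "Call:" as a command line: name --argument value ..., lists and objects as JSON in quotes. step_arm: Moves the arm, as the interface text tells. Its arguments: {"type":"object","properties":{"plan":{"type":"array"},"grip_force":{"type":"number"}},"required":["plan"]}

```bash
mkdir -p pics; cat > h.py <<'E'
import numpy as np, cv2
from cell import arm
def cap(n):
    m=arm.camera_model(n); p,d=arm.get_image(n); return p,d,m
def save(p,f): cv2.imwrite('pics/'+f,p[:,:,::-1])
def cloud(d,m):
    v,u=np.mgrid[0:d.shape[0],0:d.shape[1]]
    c=np.stack([(u-m['cx'])/m['fx']*d,(v-m['cy'])/m['fy']*d,d],-1)
    return (c-np.array(m['t']))@np.array(m['R'])
def ray(u,v,z,m):
    R=np.array(m['R']);t=np.array(m['t'])
    o=-R.T@t; r=R.T@np.array([(u-m['cx'])/m['fx'],(v-m['cy'])/m['fy'],1])
    return o+r*(z-o[2])/r[2]
def proj(X,m):
    c=np.array(m['R'])@np.array(X)+np.array(m['t']); return c[0]/c[2]*m['fx']+m['cx'],c[1]/c[2]*m['fy']+m['cy']
E
python3 - <<'E'
from h import *
print(arm.observe())
for n in ['scene','side','wrist']:
    p,d,m=cap(n); save(p,n+'0.png'); np.savez('pics/'+n+'0.npz',p=p,d=d); print(n,{k:np.round(v,3).tolist() for k,v in m.items()}, -np.array(m['R']).T@m['t'])
E
```

```text
{'time_s': 0.0, 'joints': array([-0.02262419,  0.33285985, -0.06470751,  1.46098844,  0.02157251,
        1.34989165, -0.08850619]), 'qd': array([-0.00096935, -0.00042606, -0.00132645,  0.00182329, -0.00157243,
       -0.0010028 ,  0.00099928]), 'tau': array([ 4.98105128e-04, -6.25449800e+01,  4.97091911e-02, -3.91610491e+01,
        1.63588714e-02,  9.83294769e-03, -6.01235030e-06]), 'tcp_pos': array([6.24605009e-01, 2.22330958e-05, 2.30500952e-01]), 'tool_rot': array([-4.99370677e-04,  7.07092087e-01,  7.07121101e-01, -5.27717892e-04]), 'wrist_force': array([ 0.5442489 , -0.29798709,  0.23420461]), 'wrist_torque': array([-0.02567791,  0.01244788, -0.01071629]), 'grasp_force': 0.0, 'grip_width': 0.9980558452428475}
scene {'fx': 487.51, 'fy': 487.51, 'cx': 282.561, 'cy': 201.963, 'R': [[-0.701, 0.713, 0.018], [0.472, 0.483, -0.738], [-0.535, -0.508, -0.675]], 't': [0.343, -0.187, 1.678]} [1.22640925 0.69876154 0.98857822]
side {'fx': 545.502, 'fy': 545.502, 'cx': 287.115, 'cy': 205.909, 'R': [[0.857, -0.516, -0.012], [-0.353, -0.57, -0.742], [0.376, 0.64, -0.67]], 't': [-0.427, 0.218, 1.289]} [-0.04210308 -0.92095856  1.01991878]
wrist {'fx': 317.921, 'fy': 317.921, 'cx': 277.962, 'cy': 206.058, 'R': [[1.0, -0.001, -0.002], [0.0, -0.958, 0.286], [-0.002, -0.286, -0.958]], 't': [-0.625, -0.037, 0.379]} [0.62537081 0.07219429 0.3729555 ]
```

View pics/scene0.png

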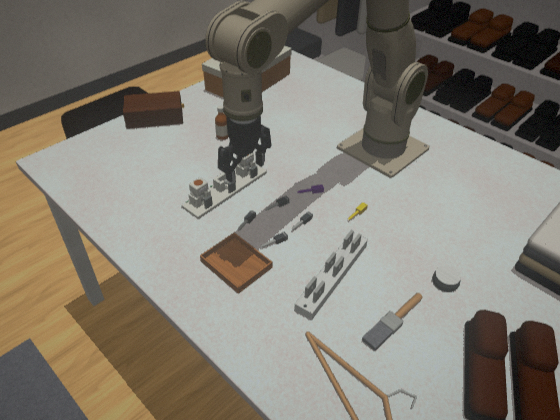

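View pics/side0.png

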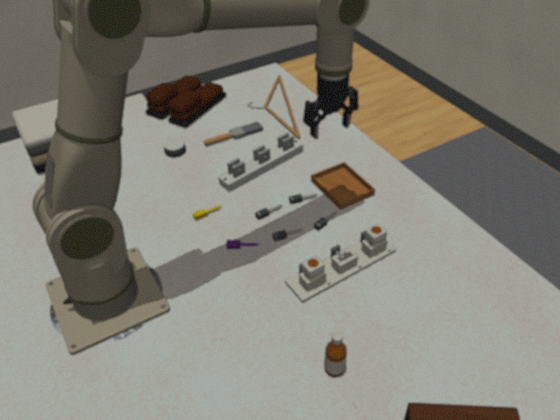

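The scene shows the rail with three brackets (~333,270), the tray (236,262), four dark pins (250,216), (282,202), (280,238), (303,219), and the dock partly hidden by the arm (225,185). The side view shows lamps in the two outer dock pockets (312,270) and (374,238), with the middle one (345,258) empty. Next I'll build a top-down ortho map from depth.

```bash
python3 - <<'E'
from h import *
S=2.0 # px per 2mm -> 1px=1.5mm
x0,x1,y0,y1=0.3,0.95,-0.42,0.42; s=0.0015
def ortho(n):
    a=np.load(f'pics/{n}0.npz'); m=arm.camera_model(n); X=cloud(a['d'],m)
    return X,a['p']
W=int((y1-y0)/s);H=int((x1-x0)/s)
img=np.zeros((H,W,3),np.uint8)
for n in ['scene','side']:
    # plane-rectified at z=0 where useful: warp picture to ground
    X,p=ortho(n)
    print(n,'table z',np.median(X[...,2][(abs(X[...,0]-.6)<.2)&(abs(X[...,1])<.3)]))
m=arm.camera_model('side');p=np.load('pics/side0.npz')['p']
gx,gy=np.meshgrid(y1-np.arange(W)*s,x1-np.arange(H)*s)
P=np.stack([gy,gx,0*gx+0.009],-1)
def warp(n):
    m=arm.camera_model(n);p=np.load(f'pics/{n}0.npz')['p']
    c=P@np.array(m['R']).T+m['t']; u=c[...,0]/c[...,2]*m['fx']+m['cx'];v=c[...,1]/c[...,2]*m['fy']+m['cy']
    return cv2.remap(p,u.astype(np.float32),v.astype(np.float32),cv2.INTER_LINEAR)
a=warp('side')
for i in range(0,H,67): cv2.putText(a,f'{x1-i*s:.2f}',(0,i+8),0,.35,(255,0,0))
for j in range(0,W,67): cv2.putText(a,f'{y1-j*s:.2f}',(j,8),0,.35,(255,0,0)); a[:,j]=a[:,j]//2+64
for i in range(0,H,67): a[i]=a[i]//2+64
save(a,'top.png')
E
```

```text
scene table z 0.002922357950307152
side table z 0.006322447770279525
```

View pics/top.png

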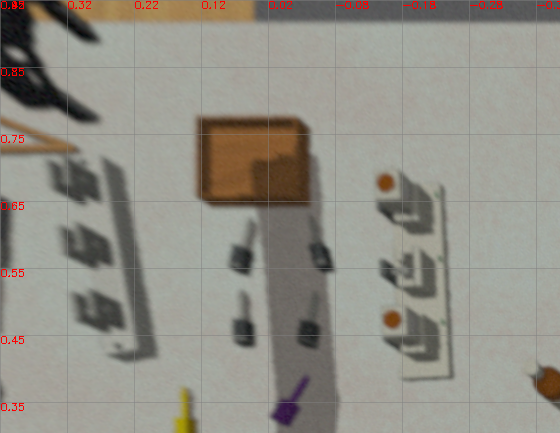

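View pics/wrist0.png

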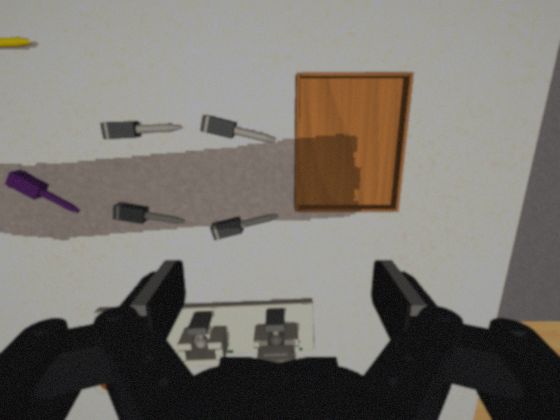

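The top map puts the dock along world x at y≈-0.2, with two lamps (orange tops at map pixels (386,182) and (392,319)). The rail is along x at y≈0.28, with the four pins between them, tips towards +x. In the wrist view the pins are at (120,129), (222,127), (130,212) and (230,228), and the tray is at (352,141). I'll move to look at the dock, then the rail.

Call:
step_arm --plan '[[[-250, -75, 0, 0, 1], [-250, -75, 0, 0, 1], [-250, -75, 0, 0, 1], [-250, -75, 0, 0, 1], [-250, -75, 0, 0, 1], [-250, -75, 0, 0, 1], [-250, -75, 0, 0, 1], [-250, -75, 0, 0, 1], [-250, -75, 0, 0, 1], [-250, -75, 0, 0, 1]]]'

```text
time_s: 1.15
tcp_pos: [0.5508, -0.2481, 0.2313]
tool_rot: [-0.0, 0.706, 0.708, 0.0]
wrist_force: [-0.1, -0.6, -0.5]
grip_width: 0.999
grasp_force: 0.0
```

```bash
python3 - <<'E'
from h import *
o=arm.observe();print(o['time_s'],o['tcp_pos'],o['tool_rot'])
p,d,m=cap('wrist'); np.savez('pics/dock.npz',p=p,d=d,**m); save(p,'dock.png')
X=cloud(d,m)
for lo,hi in [(.075,.09),(.04,.05)]:
    k=((X[...,2]>lo)&(X[...,2]<hi)&(X[...,1]<-.1)).astype(np.uint8)
    n,l,st,c=cv2.connectedComponentsWithStats(k)
    for i in range(1,n):
        if st[i,4]>60:
            q=X[l==i]; r=cv2.minAreaRect((q[:,:2]*1000).astype(np.float32)); print(lo,st[i],q.mean(0).round(4),r)
E
```

```text
1.15 [ 0.55078241 -0.24808806  0.23128142] [-1.31172895e-04  7.06083443e-01  7.08128587e-01  2.40383762e-04]
0.075 [ 331  135   48   41 1840] [ 0.6209 -0.2143  0.0817] ((622.0285034179688, -215.08517456054688), (44.19116973876953, 36.20661163330078), 2.8004064559936523)
0.075 [ 125  145   53   40 1826] [ 0.4342 -0.2234  0.0818] ((432.9488525390625, -224.4638214111328), (43.520965576171875, 36.067626953125), 3.2719404697418213)
0.04 [335 110  26  11 258] [ 0.6193 -0.1792  0.0474] ((620.0886840820312, -179.22312927246094), (24.261213302612305, 9.566036224365234), 0.07954476028680801)
0.04 [240 114  25  12 244] [ 0.5254 -0.1838  0.0475] ((525.4020385742188, -183.8714599609375), (23.787492752075195, 9.927536964416504), 2.9604270458221436)
0.04 [145 119  27  11 262] [ 0.4319 -0.1884  0.0473] ((431.01824951171875, -188.26953125), (9.740754127502441, 23.862545013427734), 89.98068237304688)
0.04 [319 135  16  35 291] [ 0.5978 -0.215   0.0455] ((597.9619750976562, -215.4105987548828), (35.9926872253418, 14.186713218688965), 81.20794677734375)
0.04 [ 227  138   56   36 1148] [ 0.527  -0.2214  0.0456] ((527.0098876953125, -219.89505004882812), (56.093658447265625, 35.02287673950195), 2.419243097305298)
0.04 [249 139  11  12  75] [ 0.5266 -0.209   0.041 ] ((526.2089233398438, -208.8367156982422), (10.345268249511719, 11.259917259216309), 0.11822322010993958)
0.04 [174 142  20  34 357] [ 0.4559 -0.2222  0.0453] ((452.7221984863281, -223.23866271972656), (16.107776641845703, 34.646156311035156), 3.5330350399017334)
```

View pics/dock.png

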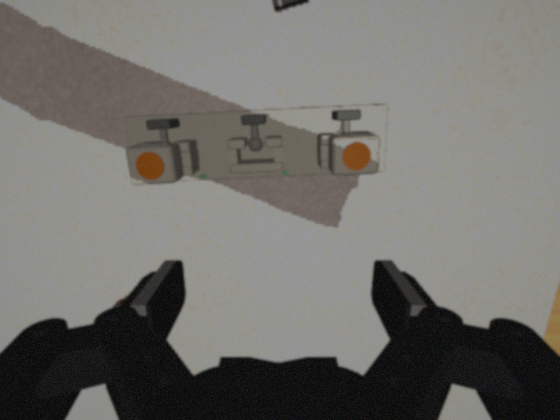

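The wrist depth gives lamp heads at (0.622,-0.215) and (0.433,-0.2245). Their tops are at 0.082 and they measure 44x36, as they should. The dock yaw is +2.85°. Next I grasp lamp A.

Call:
step_arm --plan '[[[33, 71, 0, -2.7, 0.85], [33, 71, 0, -2.7, 0.85], [33, 71, 50, -2.7, 0.85], [33, 71, 100, -2.7, 0.85], [33, 71, 130, -2.7, 0.85], [33, 71, 150, -2.7, 0.85], [33, 71, 165, -2.7, 0.85], [33, 71, 175, -2.7, 0.85], [33, 71, 183, -2.7, 0.85], [33, 71, 183, -2.7, 0.85], [33, 71, 183, -2.7, 0.85]]]'

```text
time_s: 2.3
tcp_pos: [0.6216, -0.2171, 0.0492]
tool_rot: [0.001, 0.69, 0.724, 0.0]
wrist_force: [0.2, -0.6, -0.7]
grip_width: 0.853
grasp_force: 0.0
```

Call:
step_arm --plan '[[[0, 0, 0, 0, 0.3], [0, 0, 0, 0, 0.3], [0, 0, 0, 0, 0.3], [0, 0, 0, 0, 0.3], [0, 0, 0, 0, 0.2], [0, 0, 0, 0, 0.2], [0, 0, 0, 0, 0.2], [0, 0, 0, 0, 0.2]]]' --grip_force 60

```text
time_s: 3.1
tcp_pos: [0.6216, -0.2171, 0.0493]
tool_rot: [0.001, 0.69, 0.724, 0.0]
wrist_force: [-0.4, -0.2, 5.5]
grip_width: 0.51
grasp_force: 60.9
```

Call:
step_arm --plan '[[[0, 0, -5, 0, 0.2], [0, 0, -10, 0, 0.2], [0, 0, -18, 0, 0.2], [0, 0, -28, 0, 0.2], [0, 0, -40, 0, 0.2], [0, 0, -60, 0, 0.2], [0, 0, -90, 0, 0.2], [0, 0, -130, 0, 0.2], [0, 0, -170, 0, 0.2], [0, 0, -190, 0, 0.2], [0, 0, -190, 0, 0.2]]]'

```text
time_s: 4.2
tcp_pos: [0.6224, -0.2171, 0.243]
tool_rot: [0.003, 0.69, 0.724, 0.002]
wrist_force: [-0.1, 0.2, -1.3]
grip_width: 0.507
grasp_force: 65.4
```

Call:
step_arm --plan '[[[50, -8, 0, 0, 0.2], [100, -16, 0, 0, 0.2], [150, -24, 0, 0, 0.2], [200, -32, 0, 0, 0.2], [250, -40, 0, 0, 0.2], [300, -48, 0, 0, 0.2], [350, -56, 0, 0, 0.2], [390, -64, 0, 0, 0.2], [410, -70, 0, 0, 0.2], [410, -70, 0, 0, 0.2], [410, -70, 0, 0, 0.2], [410, -70, 0, 0, 0.2]]]'

```text
time_s: 5.4
tcp_pos: [0.532, 0.1877, 0.2377]
tool_rot: [0.0, 0.691, 0.723, -0.001]
wrist_force: [-0.9, -0.4, -0.9]
grip_width: 0.504
grasp_force: 65.3
```

```bash
python3 - <<'E'
from h import *
o=arm.observe();print(o['time_s'],o['tcp_pos'],o['tool_rot'],o['grip_width'],o['wrist_force'])
p,d,m=cap('wrist'); np.savez('pics/rail.npz',p=p,d=d,**m); save(p,'rail.png')
X=cloud(d,m)
for lo,hi in [(.062,.074),(.025,.034)]:
    k=((X[...,2]>lo)&(X[...,2]<hi)&(X[...,1]>.1)).astype(np.uint8)
    n,l,st,c=cv2.connectedComponentsWithStats(k)
    for i in range(1,n):
        if st[i,4]>60:
            q=X[l==i]; r=cv2.minAreaRect((q[:,:2]*1000).astype(np.float32)); print(lo,st[i],q.mean(0).round(4),np.round(r[0],1),np.round(r[1],1),round(r[2],2))
E
```

```text
5.4 [0.53197371 0.18773323 0.23772461] [ 5.16263871e-05  6.90933875e-01  7.22917744e-01 -5.59501234e-04] 0.5042125996567451 [-0.89977707 -0.44114671 -0.85742511]
0.062 [379  99  45  15 403] [0.6441 0.2694 0.0676] [644.4 269.4] [40.1  8. ] 10.65
0.062 [281 114  42  15 373] [0.5517 0.252  0.0678] [551.5 251.9] [40.  8.] 10.71
0.062 [380 124  45  15 398] [0.6484 0.247  0.0675] [648.9 246.9] [40.7  8.2] 10.62
0.062 [183 128  43  15 367] [0.4586 0.2345 0.0678] [458.2 234.4] [40.1  8. ] 10.86
0.062 [284 138  42  15 370] [0.5558 0.2296 0.0676] [555.7 229.4] [39.9  8.2] 10.8
0.062 [188 152  42  14 364] [0.4629 0.2121 0.0677] [462.5 211.8] [40.3  8.2] 10.43
0.025 [ 164   87  272   85 9859] [0.5542 0.2423 0.0299] [553.1 240.4] [289.1  50.2] 10.66
```

View pics/rail.png

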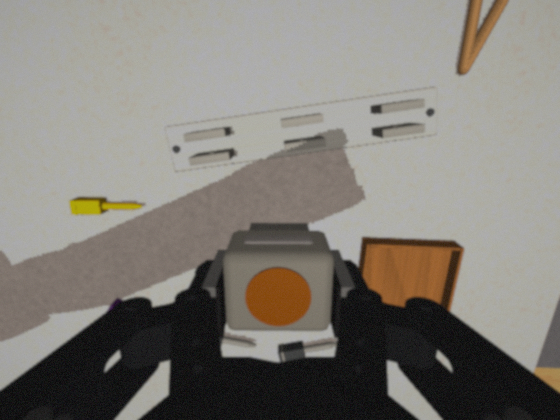

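The rail view shows three bracket pairs: (403,118), (303,130) and (209,146). Each cheek measures 40x8 at z 0.068, and the rail yaw is 10.65°. Hole centres are B1 (0.6467,0.2582), B2 (0.5536,0.2407) and B3 (0.4604,0.2231). The lamp in hand is at (279,296), so I'll measure its offset in the grip.

```bash
cat >> h.py <<'E'
from scipy.spatial.transform import Rotation as Ro
def tool():
    o=arm.observe(); q=o['tool_rot']; return o['tcp_pos'],Ro.from_quat([q[1],q[2],q[3],q[0]]).as_matrix(),o
def yaw(R): return np.degrees(np.arctan2(R[1,1],R[0,1]))
def delta(xyz,yawdeg):
    """tool shift (mm) and turn taking TCP to world xyz with tool y at yaw"""
    p,R,o=tool(); print('shift',np.round(R.T@(np.array(xyz)-p)*1000,1),'turn',round(yaw(R)-yawdeg,2),'tcp',np.round(p,4),'yaw',round(yaw(R),2),'t',o['time_s'])
E
python3 - <<'E'
from h import *
a=np.load('pics/rail.npz'); p,R,o=tool()
X=cloud(a['d'],dict(R=a['R'],t=a['t'],fx=a['fx'],fy=a['fy'],cx=a['cx'],cy=a['cy'])); T=(X-p)@R
print('ray tilt',R[:,2])
k=np.zeros(a['d'].shape,bool);k[240:335,222:336]=1
k&=(abs(T[...,2]+.0327)<.012)&(abs(T[...,0])<.03)
hsv=cv2.cvtColor(a['p'],cv2.COLOR_RGB2HSV)
c=k&(hsv[...,1]>120); print('cap',c.sum(),T[c].mean(0), T[k].mean(0), T[k].min(0),T[k].max(0))
delta([.6467,.2582,.2],10.65)
E
```

```text
ray tilt [-4.13779171e-04 -6.82445424e-04 -9.99999682e-01]
cap 3003 [ 0.0029341   0.00022472 -0.03338195] [ 0.00616288  0.00041888 -0.03169312] [-0.01509315 -0.02270364 -0.03994814] [ 0.02179123  0.02417179 -0.02070046]
shift [ 65.3 117.7  37.8] turn -8.08 tcp [0.5321 0.1877 0.2379] yaw 2.57 t 5.45
```

Call:
step_arm --plan '[[[30, 55, 0, -4, 0.2], [50, 90, 0, -8.1, 0.2], [63, 118, 0, -8.1, 0.2], [63, 118, 30, -8.1, 0.2], [63, 118, 60, -8.1, 0.2], [63, 118, 90, -8.1, 0.2], [63, 118, 110, -8.1, 0.2], [63, 118, 113, -8.1, 0.2], [63, 118, 113, -8.1, 0.2], [63, 118, 113, -8.1, 0.2], [63, 118, 113, -8.1, 0.2]]]'

```text
time_s: 6.55
tcp_pos: [0.6475, 0.2579, 0.1271]
tool_rot: [0.001, 0.638, 0.77, 0.001]
wrist_force: [0.5, -0.0, -0.6]
grip_width: 0.508
grasp_force: 65.3
```

```bash
python3 - <<'E'
from h import *
delta([.6472,.2557,.0673],10.65)
p,d,m=cap('wrist'); save(p,'pre1.png'); tp,R,o=tool(); X=cloud(d,m)
# cheek tops
k=((abs(X[...,2]-.068)<.004)&(X[...,1]>.1)).astype(np.uint8)
n,l,st,c=cv2.connectedComponentsWithStats(k)
for i in range(1,n):
    if st[i,4]>60:
        q=X[l==i]; r=cv2.minAreaRect((q[:,:2]*1000).astype(np.float32)); print(st[i],np.round(r[0],1),np.round(r[1],1),round(r[2],2))
T=(X-tp)@R; hsv=cv2.cvtColor(p,cv2.COLOR_RGB2HSV)
c=(abs(T[...,0])<.02)&(abs(T[...,1])<.02)&(abs(T[...,2]+.033)<.01)&(hsv[...,1]>120);print('cap',T[c].mean(0))
E
```

```text
shift [-2.1 -0.9 59.8] turn 0.13 tcp [0.6475 0.2579 0.1271] yaw 10.78 t 6.55
[  0 199  26  13 313] [471.7 237.2] [15.   8.4] 11.39
[103 198  64  14 804] [551.7 252.3] [41.   8.5] 10.56
[247 199  61  13 775] [645.  269.9] [39.9  8.3] 10.5
[  0 230  33  14 406] [473.2 214.3] [22.   8.5] 11.36
[108 231  62  13 770] [556.1 229.9] [40.6  8.5] 10.45
cap [ 0.00269719  0.00032726 -0.03371228]
```

View pics/pre1.png

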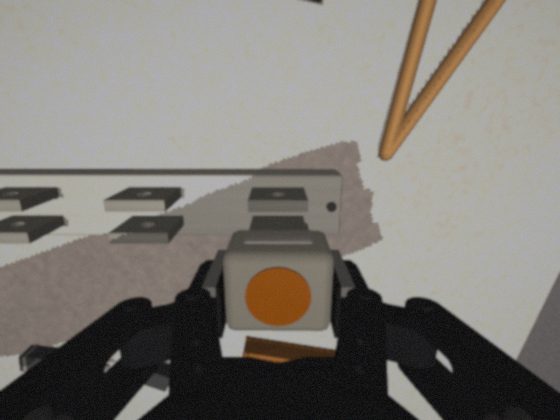

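The pre-insertion view shows the lamp over bracket 1, with its far cheek at (277,197). The alignment needs a shift of -2 mm in tool x and -0.8 mm in tool y.

Call:
step_arm --plan '[[[-2, -0.8, 0, 0.1, 0.2], [-2, -0.8, 0, 0.1, 0.2], [-2, -0.8, 10, 0.1, 0.2], [-2, -0.8, 17, 0.1, 0.2], [-2, -0.8, 22, 0.1, 0.2], [-2, -0.8, 27, 0.1, 0.2], [-2, -0.8, 32, 0.1, 0.2], [-2, -0.8, 32, 0.1, 0.2]]]'

```text
time_s: 7.4
tcp_pos: [0.6459, 0.2555, 0.0923]
tool_rot: [-0.0, 0.638, 0.77, -0.001]
wrist_force: [-0.3, 0.1, -1.5]
grip_width: 0.505
grasp_force: 65.3
```

Call:
step_arm --plan '[[[0, 0, 6, 0, 0.2], [0, 0, 12, 0, 0.2], [0, 0, 18, 0, 0.2], [0, 0, 23, 0, 0.2], [0, 0, 25, 0, 0.2], [0, 0, 25, 0, 0.2]]]'

```text
time_s: 8.0
tcp_pos: [0.6462, 0.2556, 0.068]
tool_rot: [-0.0, 0.638, 0.77, -0.0]
wrist_force: [-0.6, -0.4, -2.0]
grip_width: 0.506
grasp_force: 65.2
```

Call:
step_arm --plan '[[[0, 0.9, 0, 0, 0.2], [0, 0.9, 1, 0, 0.2], [0, 0.9, 2, 0, 0.2], [0, 0.9, 2, 0, 0.2], [0, 0.9, 2, 0, 0.2]]]'

```text
time_s: 8.5
tcp_pos: [0.6475, 0.2559, 0.0673]
tool_rot: [0.0, 0.638, 0.77, 0.0]
wrist_force: [-0.8, -0.9, 5.1]
grip_width: 0.504
grasp_force: 65.9
```

Call:
step_arm --plan '[[[0, 0, 0, 0, 0.55], [0, 0, 0, 0, 0.65], [0, 0, 0, 0, 0.8], [0, 0, 0, 0, 0.8], [0, 0, -15, 0, 0.8], [0, 0, -40, 0, 0.8], [0, 0, -80, 0, 0.9], [0, 0, -130, 0, 0.9], [-40, 0, -160, 0, 0.9], [-80, 0, -160, 0, 0.9], [-80, 0, -160, 0, 0.9], [-80, 0, -160, 0, 0.9]]]'

```text
time_s: 9.7
tcp_pos: [0.6624, 0.1759, 0.2275]
tool_rot: [0.0, 0.639, 0.769, 0.0]
wrist_force: [-0.3, 0.1, -0.6]
grip_width: 0.901
grasp_force: 0.0
```

```bash
cat >> h.py <<'E'
def rects(X,lo,hi,mask=None,mn=60):
    k=((X[...,2]>lo)&(X[...,2]<hi)); k=(k if mask is None else k&mask).astype(np.uint8)
    n,l,st,c=cv2.connectedComponentsWithStats(k)
    for i in range(1,n):
        if st[i,4]>mn:
            q=X[l==i]; r=cv2.minAreaRect((q[:,:2]*1000).astype(np.float32)); print(lo,st[i],'z',q[:,2].mean().round(4),np.round(r[0],1),np.round(r[1],1),round(r[2],2))
E
python3 - <<'E'
from h import *
p,d,m=cap('wrist');X=cloud(d,m); rects(X,.097,.105,X[...,1]>.2); rects(X,.064,.071,X[...,1]>.15)
delta([.433,-.2245,.24],2.85)
E
```

```text
0.097 [ 251   74   55   46 2390] z 0.1 [647.6 257.8] [43.4 34.6] 10.53
0.064 [ 41  80  50  10 472] z 0.068 [458.5 234.5] [40.9  7.8] 10.82
0.064 [148  80  47  10 461] z 0.0679 [551.6 251.8] [40.7  7.8] 10.38
0.064 [ 47 107  48  10 459] z 0.0679 [462.6 211.9] [41.3  7.9] 10.54
0.064 [151 107  46   9 404] z 0.068 [555.8 229.6] [40.6  7. ] 10.56
shift [-352.6 -299.5  -13.4] turn 7.85 tcp [0.6618 0.1776 0.227 ] yaw 10.7 t 9.75
```

Lamp A stands fully down: its top is at 0.100 and it is centred. Next is lamp B.

Call:
step_arm --plan '[[[-35, -30, 0, 1, 0.9], [-70, -60, 0, 2, 0.9], [-105, -90, 0, 3, 0.9], [-140, -120, 0, 4, 0.9], [-175, -150, 0, 5, 0.9], [-210, -180, 0, 6, 0.9], [-245, -210, 0, 7, 0.9], [-280, -240, 0, 7.9, 0.85], [-315, -270, 0, 7.9, 0.85], [-353, -300, 0, 7.9, 0.85], [-353, -300, 0, 7.9, 0.85], [-353, -300, 0, 7.9, 0.85]]]'

```text
time_s: 10.95
tcp_pos: [0.433, -0.2248, 0.2265]
tool_rot: [0.0, 0.69, 0.724, 0.0]
wrist_force: [0.2, 0.6, 0.5]
grip_width: 0.851
grasp_force: 0.0
```

Call:
step_arm --plan '[[[0, 0, 30, 0, 0.85], [0, 0, 60, 0, 0.85], [0, 0, 80, 0, 0.85], [0, 0, 90, 0, 0.85], [0, 0, 90, 0, 0.85], [0, 0, 90, 0, 0.85]]]'

```text
time_s: 11.55
tcp_pos: [0.4337, -0.2247, 0.1372]
tool_rot: [0.0, 0.689, 0.725, 0.0]
wrist_force: [0.2, 0.0, 0.7]
grip_width: 0.857
grasp_force: 0.0
```

```bash
python3 - <<'E'
from h import *
delta([.433,-.2245,.0485],2.85)
E
```

```text
shift [ 0.3 -0.8 88.7] turn 0.04 tcp [ 0.4337 -0.2247  0.1372] yaw 2.89 t 11.55
```

Call:
step_arm --plan '[[[0, -0.7, 30, 0, 0.85], [0, -0.7, 55, 0, 0.85], [0, -0.7, 75, 0, 0.85], [0, -0.7, 88, 0, 0.85], [0, -0.7, 88, 0, 0.85], [0, -0.7, 88, 0, 0.3], [0, -0.7, 88, 0, 0.3], [0, -0.7, 88, 0, 0.3], [0, -0.7, 88, 0, 0.2], [0, -0.7, 88, 0, 0.2], [0, -0.7, 88, 0, 0.2], [0, -0.7, 88, 0, 0.2]]]' --grip_force 60

```text
time_s: 12.75
tcp_pos: [0.4331, -0.2258, 0.0498]
tool_rot: [0.001, 0.69, 0.724, 0.001]
wrist_force: [-0.8, 2.0, 6.4]
grip_width: 0.508
grasp_force: 60.9
```

Call:
step_arm --plan '[[[0, 0, -5, 0, 0.2], [0, 0, -10, 0, 0.2], [0, 0, -18, 0, 0.2], [0, 0, -28, 0, 0.2], [0, 0, -40, 0, 0.2], [0, 0, -60, 0, 0.2], [0, 0, -90, 0, 0.2], [0, 0, -130, 0, 0.2], [0, 0, -140, 0, 0.2], [0, 0, -140, 0, 0.2], [0, 0, -140, 0, 0.2]]]'

```text
time_s: 13.85
tcp_pos: [0.4317, -0.225, 0.1876]
tool_rot: [-0.0, 0.69, 0.724, -0.0]
wrist_force: [0.3, -0.6, -1.6]
grip_width: 0.504
grasp_force: 66.1
```

```bash
python3 - <<'E'
from h import *
delta([.4604,.2229,.19],10.65)
E
```

```text
shift [445.9  50.7  -2.2] turn -7.83 tcp [ 0.4317 -0.225   0.1876] yaw 2.82 t 13.85
```

Call:
step_arm --plan '[[[45, 5, 0, -1, 0.2], [90, 10, 0, -2, 0.2], [135, 15, 0, -3, 0.2], [180, 20, 0, -4, 0.2], [225, 25, 0, -5, 0.2], [270, 30, 0, -6, 0.2], [315, 35, 0, -7, 0.2], [360, 40, 0, -7.8, 0.2], [405, 46, 0, -7.8, 0.2], [444, 51, 0, -7.8, 0.2], [444, 51, 30, -7.8, 0.2], [444, 51, 50, -7.8, 0.2]]]'

```text
time_s: 15.05
tcp_pos: [0.4596, 0.2215, 0.1352]
tool_rot: [-0.001, 0.638, 0.77, -0.001]
wrist_force: [0.0, -0.5, -2.2]
grip_width: 0.507
grasp_force: 66.1
```

Call:
step_arm --plan '[[[0, 0, 0, 0, 0.2], [0, 0, 0, 0, 0.2], [0, 0, 0, 0, 0.2]]]'

```text
time_s: 15.35
tcp_pos: [0.4617, 0.2206, 0.1391]
tool_rot: [0.0, 0.639, 0.769, 0.0]
wrist_force: [0.3, 1.2, -2.2]
grip_width: 0.504
grasp_force: 65.9
```

```bash
python3 - <<'E'
from h import *
p,d,m=cap('wrist'); tp,R,o=tool(); X=cloud(d,m)
T=(X-tp)@R; hsv=cv2.cvtColor(p,cv2.COLOR_RGB2HSV)
c=(abs(T[...,0])<.02)&(abs(T[...,1])<.02)&(abs(T[...,2]+.033)<.01)&(hsv[...,1]>120);cm=T[c].mean(0);print('cap',cm)
rects(X,.064,.071,X[...,1]>.15)
h=np.array([.4606,.2232]); y=np.array([.983,.185]);x=np.array([-.185,.983])
delta([*(h-x*(cm[0]-.0001)-y*cm[1]),.0673],10.65)
E
```

```text
cap [ 0.00194121  0.00015337 -0.03276056]
0.064 [248 191  58  13 701] z 0.0676 [458.3 234.7] [40.   8.2] 10.61
0.064 [382 191  61  13 731] z 0.0676 [551.6 252. ] [40.8  8.5] 10.46
0.064 [516 191  16  13  99] z 0.0666 [627.3 268. ] [11.6  6.4] 59.71
0.064 [509 205  14  29 131] z 0.0663 [629.7 250.5] [ 5.3 22.5] 5.81
0.064 [249 222  56   2  68] z 0.0657 [461.8 215.7] [39.6  1.2] 10.68
0.064 [379 222  59  13 720] z 0.0675 [556.1 229.3] [41.  9.] 11.11
shift [ 0.9 -1.  72. ] turn -0.08 tcp [0.4619 0.2206 0.1393] yaw 10.57 t 15.4
```

Call:
step_arm --plan '[[[0.7, -0.8, 10, 0, 0.2], [0.7, -0.8, 20, 0, 0.2], [0.7, -0.8, 28, 0, 0.2], [0.7, -0.8, 33, 0, 0.2], [0.7, -0.8, 38, 0, 0.2], [0.7, -0.8, 43, 0, 0.2], [0.7, -0.8, 43, 0, 0.2], [0.7, -0.8, 43, 0, 0.2]]]'

```text
time_s: 16.2
tcp_pos: [0.4605, 0.2212, 0.0954]
tool_rot: [0.0, 0.639, 0.769, 0.0]
wrist_force: [-0.2, -0.2, -1.1]
grip_width: 0.506
grasp_force: 65.9
```

```bash
python3 - <<'E'
from h import *
h=np.array([.4606,.2232]); y=np.array([.983,.185]);x=np.array([-.185,.983])
delta([*(h-x*.002-y*.0002),.0673],10.65); print(arm.observe()['wrist_force'])
E
```

```text
shift [-0.   0.3 28.1] turn -0.05 tcp [0.4605 0.2212 0.0954] yaw 10.6 t 16.2
[-0.21212074 -0.20162424 -1.14408428]
```

Call:
step_arm --plan '[[[0, 0.3, 8, 0, 0.2], [0, 0.3, 16, 0, 0.2], [0, 0.3, 22, 0, 0.2], [0, 0.3, 26, 0, 0.2], [0, 0.3, 28, 0, 0.2], [0, 0.3, 28, 0, 0.2], [0, 0.3, 29, 0, 0.2], [0, 0.3, 29, 0, 0.2]]]'

```text
time_s: 17.0
tcp_pos: [0.4604, 0.2211, 0.0678]
tool_rot: [0.0, 0.639, 0.769, -0.001]
wrist_force: [-9.5, -4.9, 20.7]
grip_width: 0.504
grasp_force: 68.8
```

Call:
step_arm --plan '[[[0, 0, 0, 0, 0.55], [0, 0, 0, 0, 0.65], [0, 0, 0, 0, 0.8], [0, 0, 0, 0, 0.8], [0, 0, -15, 0, 0.8], [0, 0, -40, 0, 0.8], [0, 0, -80, 0, 0.9], [0, 0, -130, 0, 0.9], [-40, 0, -150, 0, 0.9], [-80, 0, -150, 0, 0.9], [-120, 0, -150, 0, 0.9]]]'

```text
time_s: 18.1
tcp_pos: [0.4833, 0.102, 0.2173]
tool_rot: [0.001, 0.638, 0.77, 0.001]
wrist_force: [1.0, -1.0, -1.1]
grip_width: 0.897
grasp_force: 0.0
```

Call:
step_arm --plan '[[[-45, 5, 0, 0, 0.9], [-90, 10, 0, 0, 0.9], [-125, 15, 0, 0, 0.9], [-150, 20, 0, 0, 0.9], [-150, 20, 0, 0, 0.9], [-150, 20, 0, 0, 0.9], [-150, 20, 0, 0, 0.9]]]'

```text
time_s: 18.8
tcp_pos: [0.5299, -0.0392, 0.2163]
tool_rot: [-0.0, 0.638, 0.77, 0.0]
wrist_force: [-0.1, 0.6, -0.4]
grip_width: 0.9
grasp_force: 0.0
```

```bash
cat >> h.py <<'E'
def pins(name='wrist',fn=None):
    """dark handles on table: axis from shaft. prints shoulder centre, yaw of tip direction"""
    p,d,m=cap(name); 
    if fn: save(p,fn)
    X=cloud(d,m); hsv=cv2.cvtColor(p,cv2.COLOR_RGB2HSV)
    H=((X[...,2]>.0135)&(X[...,2]<.022)).astype(np.uint8)   # handle tops
    A=((X[...,2]>.007)&(X[...,2]<.022)&(hsv[...,1]<90)).astype(np.uint8)
    n,l,st,c=cv2.connectedComponentsWithStats(A)
    for i in range(1,n):
        if st[i,4]<150: continue
        k=(l==i); q=X[k][:,:2]*1000; hk=k&(H>0)
        if hk.sum()<60: continue
        r=cv2.minAreaRect((X[hk][:,:2]*1000).astype(np.float32)); hc=np.array(r[0])
        (w,hh)=r[1]
        if max(w,hh)>48: continue
        ang=np.radians(r[2]+(0 if w>hh else 90)); a=np.array([np.cos(ang),np.sin(ang)])
        if (q.mean(0)-hc)@a<0: a=-a
        s=(q-hc)@a; tip=q[s>s.max()-25]; b=tip.mean(0)-hc; b/=np.hypot(*b)
        print('pin hc',np.round(hc,1),'size',np.round(r[1],1),'rectyaw',np.degrees(np.arctan2(a[1],a[0])).round(1),'shaftyaw',np.degrees(np.arctan2(b[1],b[0])).round(1),'len',s.max().round(1),'z',np.median(X[hk][:,2]).round(4),'sat',np.median(hsv[...,1][hk]),'bb',st[i,:4])
    return X
E
python3 - <<'E'
from h import *
X=pins(fn='pins1.png'); rects(X,.097,.105,X[...,1]>.1)
delta([.5,-.05,.23],0)
E
```

```text
shift [ -5.1 -31.3 -13.7] turn 10.71 tcp [ 0.5299 -0.0392  0.2163] yaw 10.71 t 18.85
```

View pics/pins1.png

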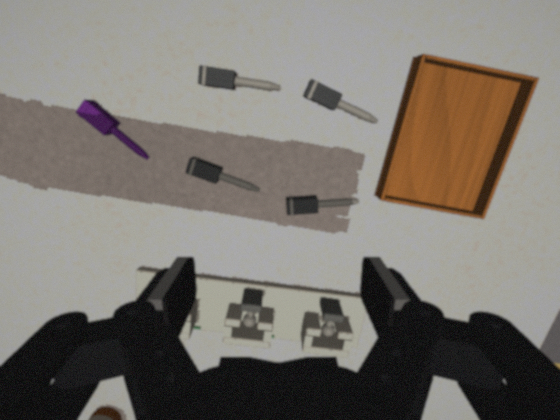

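The view shows four dark pins with handles at (217,78), (322,94), (205,169) and (302,206), the tray at right, and the purple decoy at left. The detector returned nothing, so I'll check the heights and use grey-level masks.

```bash
python3 - <<'E'
from h import *
p,d,m=cap('wrist');X=cloud(d,m);hsv=cv2.cvtColor(p,cv2.COLOR_RGB2HSV)
for u,v in [(220,78),(260,85),(205,169),(240,182),(302,206),(340,203),(250,40),(150,170)]: print(u,v,X[v,u].round(4),hsv[v,u])
E
```

```text
220 78 [0.4539 0.0524 0.0182] [30 11 68]
260 85 [0.4939 0.0536 0.013 ] [ 19  26 136]
205 169 [ 0.4501 -0.0417  0.0172] [156  28  46]
240 182 [ 0.4892 -0.0498  0.0134] [30 23 88]
302 206 [ 0.5618 -0.0628  0.0185] [90 17 44]
340 203 [ 0.6043 -0.0531  0.0121] [30 28 92]
250 40 [ 0.4757  0.095  -0.0006] [ 12   8 166]
150 170 [ 0.3855 -0.058   0.0006] [ 11  34 120]
```

```bash
sed -i 's/>.0135)&(X/>.0158)\&(X/' h.py; python3 - <<'E'
from h import *
X=pins(); rects(X,.02,.028,X[...,0]>.6)
E
```

```text
pin hc [449.   52.1] size [36.2 18.1] rectyaw 2.5 shaftyaw 2.3 len 64.6 z 0.0179 sat 8.0 bb [197  66  83  25]
pin hc [557.9  55.7] size [18.2 36. ] rectyaw -13.6 shaftyaw -13.6 len 65.0 z 0.0178 sat 8.0 bb [303  79  75  45]
pin hc [325.4 -13.5] size [16.6 38.3] rectyaw -54.9 shaftyaw -27.5 len 59.4 z 0.018 sat 48.0 bb [ 75 100  75  60]
pin hc [447.1 -44.7] size [18.5 35.9] rectyaw -10.1 shaftyaw -9.3 len 64.9 z 0.0179 sat 16.0 bb [185 157  75  35]
pin hc [561.4 -64.3] size [35.7 18. ] rectyaw 14.3 shaftyaw 15.2 len 65.1 z 0.0179 sat 15.0 bb [285 196  74  20]
0.02 [ 379   54  159  166 2502] z 0.023 [702.9  35.3] [150.3 121.2] 89.99
0.02 [319 300  21   9  80] z 0.0241 [ 618.7 -175. ] [24.5  7.2] 16.42
0.02 [312 334  27   7  75] z 0.0247 [ 624.3 -222.7] [33.2  2.5] 2.75
```

All four pins measure 36x18 with the right length of 65 mm. The tray is centred at (0.703,0.035) with its own x along world x. I'll start with pin A at (449,52), yaw 2.4°, gripped 3 mm behind the handle centre.

```bash
python3 - <<'E'
from h import *
delta([.446,.052,.1],2.4-90); print(arm.observe()['joints'].round(2))
E
```

```text
shift [105.5 -65.5 116.4] turn 98.3 tcp [ 0.5299 -0.0395  0.2164] yaw 10.7 t 18.95
[ 0.12  0.14 -0.15  1.72  0.02  1.28  0.16]
```

Call:
step_arm --plan '[[[10, -6, 0, 8.5, 0.5], [25, -15, 10, 17, 0.5], [40, -25, 20, 25.5, 0.5], [55, -35, 30, 34, 0.5], [70, -45, 40, 42.5, 0.5], [85, -55, 50, 51, 0.5], [105, -65, 60, 59.5, 0.5], [105, -65, 70, 68, 0.5], [105, -65, 80, 76.5, 0.5], [105, -65, 90, 85, 0.5], [105, -65, 100, 93.5, 0.5], [105, -65, 110, 98.3, 0.5]]]'

```text
time_s: 20.15
tcp_pos: [0.4467, 0.0513, 0.1061]
tool_rot: [-0.0, 1.0, 0.018, 0.0]
wrist_force: [0.1, -0.2, -0.1]
grip_width: 0.501
grasp_force: 0.0
```

Call:
step_arm --plan '[[[0, 0, 10, 0, 0.5], [0, 0, 10, 0, 0.5], [0, 0, 10, 0, 0.5], [0, 0, 10, 0, 0.5]]]'

```text
time_s: 20.55
tcp_pos: [0.4472, 0.0508, 0.0968]
tool_rot: [-0.0, 1.0, 0.021, 0.0]
wrist_force: [0.5, -0.2, 0.5]
grip_width: 0.501
grasp_force: 0.0
```

```bash
python3 - <<'E'
from h import *
pins()
delta([.446,.052,.003],2.4-90)
E
```

```text
pin hc [558.   56.6] size [18.3 35.9] rectyaw -13.9 shaftyaw -13.8 len 31.2 z 0.0177 sat 7.0 bb [256   0  41  83]
pin hc [561.7 -63.1] size [36.3 19.8] rectyaw 15.9 shaftyaw 19.9 len 32.5 z 0.0178 sat 8.0 bb [440   0  41  85]
pin hc [449.1  53.4] size [36.5 17.8] rectyaw 2.8 shaftyaw 2.0 len 64.6 z 0.0179 sat 16.0 bb [262 121  25 115]
pin hc [447.5 -43.6] size [18.7 36.1] rectyaw -9.1 shaftyaw -9.0 len 64.8 z 0.0178 sat 8.0 bb [383 131  52 113]
shift [-1.2 -1.2 93.8] turn -0.04 tcp [0.4472 0.0508 0.0968] yaw -87.64 t 20.6
```

Call:
step_arm --plan '[[[-1, -1.7, 40, 0, 0.5], [-1, -1.7, 65, 0, 0.5], [-1, -1.7, 80, 0, 0.5], [-1, -1.7, 90, 0, 0.5], [-1, -1.7, 93, 0, 0.5], [-1, -1.7, 93, 0, 0.5], [-1, -1.7, 93, 0, 0.1], [-1, -1.7, 93, 0, 0.1], [-1, -1.7, 93, 0, 0.1], [-1, -1.7, 93, 0, 0.1], [-1, -1.7, 93, 0, 0.1], [-1, -1.7, 93, 0, 0.1]]]' --grip_force 70

```text
time_s: 21.8
tcp_pos: [0.4465, 0.0525, 0.0044]
tool_rot: [-0.0, 1.0, 0.02, 0.001]
wrist_force: [-1.9, 0.3, 7.6]
grip_width: 0.188
grasp_force: 68.9
```

Call:
step_arm --plan '[[[0, 0, -5, 0, 0.1], [0, 0, -20, 0, 0.1], [0, 0, -60, 0, 0.1], [0, 0, -100, 0, 0.1], [0, 0, -130, 0, 0.1], [0, 0, -130, 0, 0.1], [0, 0, -130, 0, 0.1], [0, 0, -130, 0, 0.1]]]'

```text
time_s: 22.6
tcp_pos: [0.445, 0.0522, 0.1324]
tool_rot: [0.0, 1.0, 0.02, -0.001]
wrist_force: [0.2, -0.2, -0.9]
grip_width: 0.19
grasp_force: 68.5
```

```bash
cat >> h.py <<'E'
def held(fn=None):
    """held pin shaft in tool frame"""
    p,d,m=cap('wrist'); tp,R,o=tool()
    if fn: save(p,fn)
    X=cloud(d,m); T=(X-tp)@R*1000
    k=(T[...,0]>10)&(T[...,0]<75)&(abs(T[...,1])<14)&(T[...,2]<20)&(T[...,2]>-35)
    t=T[k]; print('n',k.sum())
    for a in range(10,75,6):
        s=t[(t[:,0]>=a)&(t[:,0]<a+6)]
        if len(s)>5: print(a+3,len(s),'y mid',((np.percentile(s[:,1],2)+np.percentile(s[:,1],98))/2).round(2),'w',np.ptp(s[:,1]).round(1),'ztop',np.percentile(s[:,2],5).round(1), np.median(s[:,2]).round(1))
    print('xmax',t[:,0].max())
    return X
E
python3 - <<'E'
from h import *
held('held1.png'); delta([.46,.15,.13],10.65)
E
```

```text
n 4178
13 1410 y mid 0.03 w 28.0 ztop -33.2 -14.7
19 781 y mid 0.31 w 18.0 ztop -14.1 -12.7
25 252 y mid 0.29 w 8.8 ztop -9.7 -8.3
31 255 y mid 0.3 w 8.6 ztop -9.7 -8.4
37 265 y mid 0.31 w 8.5 ztop -9.5 -8.3
43 272 y mid 0.3 w 8.4 ztop -9.9 -8.2
49 278 y mid 0.33 w 8.3 ztop -9.4 -8.3
55 284 y mid 0.33 w 8.2 ztop -9.5 -8.2
61 256 y mid 0.35 w 8.2 ztop -8.8 -7.6
67 125 y mid 0.24 w 5.5 ztop -7.9 -6.7
xmax 67.80734801132284
shift [ 19.  -97.1   2.2] turn -98.35 tcp [0.4449 0.0522 0.1322] yaw -87.7 t 22.65
```

View pics/held1.png

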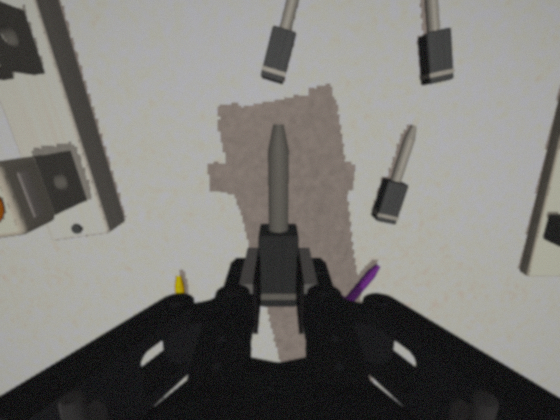

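The held pin is level and straight. Its axis is 4.8 mm above TCP, its lateral offset is +0.3 mm, the tip is at +68 mm and the shoulder at +21 mm. Next I turn to the insertion heading.

Call:
step_arm --plan '[[[3, -7, 0, -8.5, 0.1], [6, -14, 0, -17, 0.1], [9, -21, 0, -25.5, 0.1], [12, -28, 0, -34, 0.1], [15, -35, 0, -42.5, 0.1], [18, -42, 0, -51, 0.1], [21, -49, 0, -59.5, 0.1], [24, -56, 0, -68, 0.1], [28, -63, 0, -76.5, 0.1], [32, -70, 0, -85, 0.1], [36, -78, 0, -93.5, 0.1], [36, -78, 0, -98.3, 0.1]]]'

```text
time_s: 23.85
tcp_pos: [0.4781, 0.1327, 0.132]
tool_rot: [-0.001, 0.636, 0.772, -0.001]
wrist_force: [-1.1, -0.1, 0.2]
grip_width: 0.189
grasp_force: 68.5
```

Call:
step_arm --plan '[[[0, 0, 25, 0, 0.1], [0, 0, 55, 0, 0.1], [0, 0, 75, 0, 0.1], [0, 0, 82, 0, 0.1], [0, 0, 84, 0, 0.1], [0, 0, 84, 0, 0.1], [0, 0, 84, 0, 0.1]]]'

```text
time_s: 24.55
tcp_pos: [0.4793, 0.132, 0.0502]
tool_rot: [0.0, 0.639, 0.769, 0.001]
wrist_force: [0.4, -0.3, -0.5]
grip_width: 0.19
grasp_force: 68.5
```

```bash
cat >> h.py <<'E'
def rect_tool(T,k,name,mn=80):
    n,l,st,c=cv2.connectedComponentsWithStats(k.astype(np.uint8))
    for i in range(1,n):
        if st[i,4]>mn:
            r=cv2.minAreaRect(T[l==i][:,:2].astype(np.float32)); print(name,st[i],'ctr',np.round(r[0],1),'size',np.round(r[1],1),'ang',round(r[2],1),'z',np.median(T[l==i][:,2]).round(1))
def pre(fn=None):
    X=held(fn); tp,R,o=tool(); T=(X-tp)@R*1000
    near=(abs(T[...,1])<70)&(T[...,0]>50)
    rect_tool(T,near&(abs(X[...,2]-.068)<.0035),'cheek')
    rect_tool(T,near&(abs(X[...,2]-.1)<.004),'head')
    print('tcp',tp,'yaw',yaw(R),'f',o['wrist_force'])
E
python3 - <<'E'
from h import *
pre('pre2.png'); delta([.4778,.1318,.0472],10.65)
E
```

```text
n 4095
13 1239 y mid -0.06 w 27.9 ztop -33.2 -14.0
19 741 y mid -0.04 w 18.0 ztop -14.0 -11.8
25 252 y mid 0.07 w 8.7 ztop -9.3 -8.0
31 259 y mid 0.08 w 8.6 ztop -9.3 -8.1
37 262 y mid 0.09 w 8.5 ztop -9.4 -8.1
43 275 y mid 0.08 w 8.9 ztop -9.3 -8.0
49 291 y mid -0.14 w 8.8 ztop -9.3 -8.0
55 299 y mid -0.13 w 8.7 ztop -9.2 -7.8
61 245 y mid -0.12 w 7.7 ztop -8.4 -6.9
67 102 y mid -2.15 w 26.4 ztop -7.3 -5.9
73 130 y mid 0.28 w 27.8 ztop 18.7 19.6
xmax 74.50118854068394
head [  186     0   165   104 16045] ctr [87.4 -2.2] size [43.8 25.7] ang 89.5 z -49.8
tcp [0.47927852 0.13192377 0.05028722] yaw 10.59839366707283 f [-0.21224426  0.34476853 -0.40658422]
shift [ 0.2 -1.5  3.1] turn -0.05 tcp [0.4793 0.1319 0.0503] yaw 10.6 t 24.6
```

View pics/pre2.png

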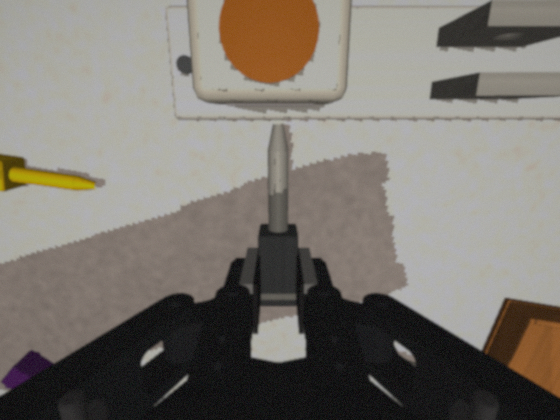

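The pre-insert view shows the pin tip at (279,125) facing bracket 3, with the lamp head centred 2.2 mm to one side in tool y. I'll correct by -1.8 mm and lower 3 mm.

Call:
step_arm --plan '[[[0, -1.8, 3, 0, 0.1], [0, -1.8, 3, 0, 0.1], [0, -1.8, 3, 0, 0.1], [0, -1.8, 3, 0, 0.1]]]'

```text
time_s: 25.0
tcp_pos: [0.4769, 0.1314, 0.0464]
tool_rot: [0.0, 0.639, 0.769, 0.0]
wrist_force: [-0.6, -0.3, -1.1]
grip_width: 0.187
grasp_force: 68.5
```

```bash
python3 - <<'E'
from h import *
pre(); delta([.4778,.1318,.0472],10.65)
E
```

```text
n 4665
13 1187 y mid 0.04 w 28.0 ztop -33.0 -13.9
19 743 y mid 0.01 w 18.0 ztop -13.9 -12.0
25 257 y mid 0.09 w 8.7 ztop -9.4 -8.1
31 255 y mid 0.1 w 8.6 ztop -9.4 -8.0
37 264 y mid 0.11 w 8.5 ztop -9.3 -8.1
43 279 y mid 0.09 w 8.8 ztop -9.4 -8.1
49 296 y mid -0.13 w 8.8 ztop -9.3 -8.0
55 295 y mid -0.1 w 8.6 ztop -9.5 -7.9
61 245 y mid -0.1 w 7.7 ztop -8.4 -6.9
67 315 y mid 0.08 w 27.7 ztop -7.0 16.8
73 529 y mid -0.03 w 27.8 ztop 15.5 16.6
xmax 74.10908044853802
head [  192     0   172   103 16631] ctr [86.9  0.2] size [24.8 43.8] ang 0.0 z -53.6
tcp [0.47691643 0.13140493 0.04644169] yaw 10.597414721511141 f [-0.6743882  -0.11716441 -0.98668204]
shift [ 0.2  0.9 -0.8] turn -0.05 tcp [0.4769 0.1314 0.0464] yaw 10.6 t 25.05
```

Call:
step_arm --plan '[[[0, 0.5, -0.8, 0, 0.1], [0, 0.5, -0.8, 0, 0.1], [5, 0.5, -0.8, 0, 0.1], [10, 0.5, -0.8, 0, 0.1], [14, 0.5, -0.8, 0, 0.1], [18, 0.5, -0.8, 0, 0.1], [22, 0.5, -0.8, 0, 0.1], [22, 0.5, -0.8, 0, 0.1]]]'

```text
time_s: 25.85
tcp_pos: [0.4731, 0.1539, 0.0471]
tool_rot: [-0.0, 0.638, 0.77, 0.0]
wrist_force: [-0.1, -0.0, -0.7]
grip_width: 0.187
grasp_force: 68.5
```

```bash
python3 - <<'E'
from h import *
pre(); delta([.4606+.0365*.185,.2232-.0365*.983,.0472],10.65)
E
```

```text
n 3090
13 1398 y mid 0.02 w 28.0 ztop -33.1 -14.5
19 756 y mid -0.02 w 17.9 ztop -14.0 -12.2
25 257 y mid 0.09 w 8.7 ztop -9.5 -8.1
31 257 y mid 0.09 w 8.6 ztop -9.4 -8.0
37 265 y mid 0.1 w 8.5 ztop -9.5 -8.1
43 157 y mid 0.09 w 8.4 ztop -9.5 -8.1
xmax 43.626688495023885
head [  196    51   161   131 19870] ctr [70.3 -0.3] size [35.5 43.8] ang 0.0 z -52.9
tcp [0.4732016  0.15343336 0.0471143 ] yaw 10.632835884167077 f [ 0.01568702 -0.29582205 -0.92766895]
shift [34.4  0.5 -0.1] turn -0.02 tcp [0.4732 0.1534 0.0471] yaw 10.63 t 25.9
```

No force with 12 mm of the tip in, so I continue to 3 mm short of home.

Call:
step_arm --plan '[[[5, 0.2, 0, 0, 0.1], [10, 0.2, 0, 0, 0.1], [15, 0.2, 0, 0, 0.1], [20, 0.2, 0, 0, 0.1], [25, 0.2, 0, 0, 0.1], [30, 0.2, 0, 0, 0.1], [31, 0.2, 0, 0, 0.1]]]'

```text
time_s: 26.6
tcp_pos: [0.4676, 0.1845, 0.0472]
tool_rot: [-0.0, 0.638, 0.77, 0.0]
wrist_force: [0.1, -0.7, -0.4]
grip_width: 0.187
grasp_force: 68.5
```

Call:
step_arm --plan '[[[1, 0, 0, 0, 0.1], [2, 0, 0, 0, 0.1], [3, 0, 0, 0, 0.1], [4, 0, 0, 0, 0.1], [4, 0, 0, 0, 0.1]]]'

```text
time_s: 27.1
tcp_pos: [0.467, 0.1876, 0.0471]
tool_rot: [0.0, 0.639, 0.769, 0.0]
wrist_force: [-0.4, 0.8, -0.5]
grip_width: 0.19
grasp_force: 68.5
```

Call:
step_arm --plan '[[[1, 0, 0, 0, 0.1], [2, 0, 0, 0, 0.1], [2, 0, 0, 0, 0.1], [2, 0, 0, 0, 0.1]]]'

```text
time_s: 27.5
tcp_pos: [0.4669, 0.1884, 0.0471]
tool_rot: [0.0, 0.639, 0.769, -0.001]
wrist_force: [0.5, -5.1, -0.2]
grip_width: 0.191
grasp_force: 68.7
```

Call:
step_arm --plan '[[[0, 0, 0, 0, 0.25], [0, 0, 0, 0, 0.35], [0, 0, 0, 0, 0.5], [0, 0, 0, 0, 0.5], [-10, 0, -5, 0, 0.5], [-15, 0, -40, 0, 0.5], [-30, 0, -80, 0, 0.5], [-50, 0, -120, 0, 0.5], [-70, 0, -150, 0, 0.5], [-70, 0, -150, 0, 0.5], [-70, 0, -150, 0, 0.5]]]'

```text
time_s: 28.6
tcp_pos: [0.4799, 0.12, 0.1977]
tool_rot: [0.0, 0.639, 0.769, 0.001]
wrist_force: [-1.6, 0.9, -0.9]
grip_width: 0.499
grasp_force: 0.0
```

```bash
python3 - <<'E'
from h import *
p,d,m=cap('wrist'); save(p,'after1.png'); X=cloud(d,m); rects(X,.097,.105,X[...,1]>.1); rects(X,.057,.0635,X[...,1]>.1)
delta([.558-.003*.972,.0557+.003*.235,.12],-13.7-90)
E
```

```text
0.097 [ 512   35   48   55 2267] z 0.0998 [642.  256.6] [34.4 35.1] 10.99
0.097 [ 245   36   63   56 3265] z 0.1 [459.8 222. ] [43.4 35.7] 10.51
0.057 [369  48  51  12  78] z 0.0603 [551.6 248. ] [ 7.7 40.8] 89.55
0.057 [485  48  11  12  62] z 0.06 [627.8 264.2] [ 5.7 11. ] 55.47
0.057 [486  61   8  17  80] z 0.0603 [631.1 254.6] [ 2.3 12.1] 12.02
0.057 [267  94  22  42 720] z 0.0584 [467.4 188.1] [17.7 33.7] 10.99
shift [-77.   62.8  76.7] turn 114.29 tcp [0.4792 0.1206 0.1967] yaw 10.59 t 28.65
```

View pics/after1.png

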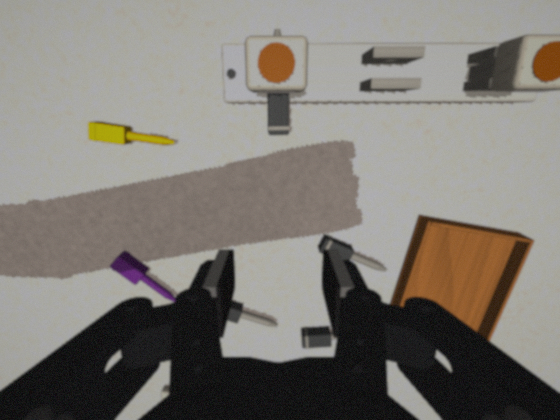

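The pin is home: its tip shows past the far cheek at (277,33) and its handle lies against the near cheek at (278,113). Next is pin B.

Call:
step_arm --plan '[[[-10, 6, 0, 8.5, 0.5], [-20, 15, 0, 17, 0.5], [-30, 25, 0, 25.5, 0.5], [-40, 35, 0, 34, 0.5], [-50, 45, 10, 42.5, 0.5], [-60, 55, 20, 51, 0.5], [-77, 63, 30, 59.5, 0.5], [-77, 63, 40, 68, 0.5], [-77, 63, 50, 76.5, 0.5], [-77, 63, 60, 85, 0.5], [-77, 63, 70, 93.5, 0.5], [-77, 63, 77, 102, 0.5]]]'

```text
time_s: 29.85
tcp_pos: [0.5542, 0.0573, 0.1177]
tool_rot: [0.0, 1.0, -0.015, -0.002]
wrist_force: [-0.1, -0.2, 0.8]
grip_width: 0.499
grasp_force: 0.0
```

Call:
step_arm --plan '[[[0, 0, 10, 8.5, 0.5], [0, 0, 20, 12.3, 0.5], [0, 0, 20, 12.3, 0.5], [0, 0, 20, 12.3, 0.5], [0, 0, 20, 12.3, 0.5]]]'

```text
time_s: 30.35
tcp_pos: [0.5556, 0.0569, 0.1002]
tool_rot: [-0.0, 0.993, -0.118, -0.0]
wrist_force: [-0.0, 0.6, -0.7]
grip_width: 0.501
grasp_force: 0.0
```

```bash
python3 - <<'E'
from h import *
pins()
delta([.558-.003*.972,.0563+.003*.235,.0035],-13.7-90)
E
```

```text
pin hc [561.9 -63.2] size [36.7 18.5] rectyaw 15.0 shaftyaw 15.4 len 64.8 z 0.0178 sat 8.0 bb [398  82  61 113]
pin hc [558.6  56.5] size [18.1 35.4] rectyaw -13.9 shaftyaw -13.2 len 64.4 z 0.0178 sat 16.0 bb [265 120  25 113]
pin hc [459.2 -45.7] size [18.3 14.1] rectyaw 76.7 shaftyaw -6.7 len 9.3 z 0.0177 sat 8.0 bb [413 232  28  73]
pin hc [425.9 191.8] size [17.4  2.1] rectyaw 8.6 shaftyaw 23.8 len 8.7 z 0.019 sat 25.0 bb [158 368  11  27]
shift [-0.7  0.  96.9] turn 0.1 tcp [0.5557 0.0568 0.1004] yaw -103.6 t 30.4
```

Call:
step_arm --plan '[[[-0.3, 0, 40, 0, 0.5], [-0.3, 0, 65, 0, 0.5], [-0.3, 0, 80, 0, 0.5], [-0.3, 0, 92, 0, 0.5], [-0.3, 0, 96.5, 0, 0.5], [-0.3, 0, 96.5, 0, 0.5], [-0.3, 0, 96.5, 0, 0.1], [-0.3, 0, 96.5, 0, 0.1], [-0.3, 0, 96.5, 0, 0.1], [-0.3, 0, 96.5, 0, 0.1], [-0.3, 0, 96.5, 0, 0.1], [-0.3, 0, 96.5, 0, 0.1]]]' --grip_force 70

```text
time_s: 31.6
tcp_pos: [0.5562, 0.0568, 0.0049]
tool_rot: [-0.0, 0.993, -0.119, 0.001]
wrist_force: [-1.5, -1.1, 6.2]
grip_width: 0.188
grasp_force: 69.1
```

Call:
step_arm --plan '[[[0, 0, -5, 0, 0.1], [0, 0, -20, 0, 0.1], [0, 0, -60, 0, 0.1], [0, 0, -100, 0, 0.1], [0, 0, -130, 0, 0.1], [0, 0, -130, 0, 0.1], [0, 0, -130, 0, 0.1], [0, 0, -130, 0, 0.1]]]'

```text
time_s: 32.4
tcp_pos: [0.5547, 0.0566, 0.1331]
tool_rot: [0.0, 0.993, -0.119, -0.001]
wrist_force: [0.7, 0.2, -1.7]
grip_width: 0.189
grasp_force: 68.5
```

```bash
python3 - <<'E'
from h import *
held(); delta([.6470+.093*.185,.2584-.093*.983,.132],10.65)
E
```

```text
n 4095
13 1400 y mid 0.0 w 28.0 ztop -33.3 -15.0
19 752 y mid 0.17 w 17.9 ztop -13.9 -12.1
25 250 y mid 0.15 w 8.8 ztop -9.3 -8.0
31 258 y mid 0.16 w 8.7 ztop -9.3 -8.0
37 259 y mid 0.17 w 8.6 ztop -9.2 -8.0
43 269 y mid 0.17 w 8.4 ztop -9.4 -7.9
49 281 y mid 0.18 w 8.4 ztop -9.2 -7.9
55 284 y mid 0.18 w 8.2 ztop -9.3 -7.9
61 245 y mid 0.19 w 8.3 ztop -8.6 -7.1
67 97 y mid 0.19 w 5.5 ztop -7.5 -6.2
xmax 67.11795694239028
shift [  80.4 -133.2    0.5] turn -114.34 tcp [0.5546 0.0566 0.1327] yaw -103.69 t 32.45
```

Call:
step_arm --plan '[[[6, -10, 0, -8.5, 0.1], [12, -20, 0, -17, 0.1], [18, -30, 0, -25.5, 0.1], [24, -40, 0, -34, 0.1], [30, -50, 0, -42.5, 0.1], [37, -61, 0, -51, 0.1], [44, -72, 0, -59.5, 0.1], [51, -83, 0, -68, 0.1], [58, -94, 0, -76.5, 0.1], [65, -106, 0, -85, 0.1], [72, -119, 0, -93.5, 0.1], [80, -133, 0, -102, 0.1]]]'

```text
time_s: 33.65
tcp_pos: [0.6643, 0.167, 0.1322]
tool_rot: [-0.001, 0.715, 0.699, -0.001]
wrist_force: [0.7, 0.9, -1.0]
grip_width: 0.182
grasp_force: 68.5
```

Call:
step_arm --plan '[[[0, 0, 5, -8.5, 0.1], [0, 0, 25, -12.3, 0.1], [0, 0, 50, -12.3, 0.1], [0, 0, 70, -12.3, 0.1], [0, 0, 80, -12.3, 0.1], [0, 0, 84, -12.3, 0.1], [0, 0, 84, -12.3, 0.1], [0, 0, 84, -12.3, 0.1], [0, 0, 84, -12.3, 0.1]]]'

```text
time_s: 34.55
tcp_pos: [0.6652, 0.1672, 0.0508]
tool_rot: [0.001, 0.639, 0.769, 0.001]
wrist_force: [-0.8, 0.1, -0.3]
grip_width: 0.188
grasp_force: 68.5
```

```bash
python3 - <<'E'
from h import *
pre(); delta([.6470+.093*.185,.2584-.093*.983,.0472],10.65)
E
```

```text
n 3981
13 1259 y mid -0.02 w 28.0 ztop -33.1 -13.7
19 702 y mid 0.02 w 17.9 ztop -13.4 -10.4
25 241 y mid -0.07 w 8.7 ztop -8.9 -7.6
31 261 y mid 0.19 w 8.7 ztop -9.0 -7.6
37 261 y mid 0.19 w 8.5 ztop -8.9 -7.6
43 275 y mid -0.02 w 8.9 ztop -8.9 -7.5
49 292 y mid -0.04 w 8.8 ztop -9.0 -7.6
55 296 y mid -0.03 w 8.7 ztop -8.8 -7.4
61 228 y mid -0.01 w 7.3 ztop -8.1 -6.4
67 71 y mid -1.17 w 22.1 ztop -6.7 -5.4
73 95 y mid -0.01 w 27.3 ztop -34.9 19.2
xmax 74.19146074681584
head [  194     0   164   103 15932] ctr [87.6 -0.1] size [25.9 43.8] ang 0.1 z -49.4
tcp [0.66511637 0.1671042  0.05067893] yaw 10.593427113176277 f [ 0.29459177 -0.40868082 -0.93303095]
shift [ 0.  -0.9  3.5] turn -0.06 tcp [0.6651 0.1671 0.0507] yaw 10.59 t 34.6
```

Call:
step_arm --plan '[[[0, -0.5, 3, 0, 0.1], [0, -0.5, 3, 0, 0.1], [0, -0.5, 3, 0, 0.1], [0, -0.5, 3, 0, 0.1]]]'

```text
time_s: 35.0
tcp_pos: [0.6641, 0.1669, 0.0467]
tool_rot: [0.0, 0.639, 0.769, 0.0]
wrist_force: [0.6, -1.3, -1.0]
grip_width: 0.191
grasp_force: 68.5
```

```bash
python3 - <<'E'
from h import *
pre(); delta([.6470+.093*.185,.2584-.093*.983,.0472],10.65)
E
```

```text
n 4574
13 1151 y mid -0.03 w 28.0 ztop -33.2 -13.5
19 702 y mid -0.09 w 18.0 ztop -13.4 -10.1
25 238 y mid -0.18 w 8.7 ztop -8.8 -7.5
31 259 y mid 0.07 w 8.7 ztop -8.8 -7.6
37 258 y mid 0.08 w 8.5 ztop -8.9 -7.5
43 284 y mid -0.15 w 8.9 ztop -8.8 -7.5
49 292 y mid -0.14 w 8.8 ztop -8.8 -7.5
55 289 y mid -0.13 w 8.7 ztop -8.6 -7.2
61 228 y mid -0.01 w 7.3 ztop -7.8 -6.3
67 294 y mid 0.04 w 27.7 ztop -6.0 17.0
73 579 y mid 0.01 w 27.8 ztop 15.8 16.8
xmax 74.55250778798778
head [  195     0   171   102 16490] ctr [86.9  0.8] size [24.3 43.9] ang 0.3 z -53.4
tcp [0.66412462 0.16690046 0.04669745] yaw 10.598777079754377 f [-1.20611308 -0.63326045 -0.29064806]
shift [ 0.1  0.1 -0.5] turn -0.05 tcp [0.6641 0.1669 0.0467] yaw 10.6 t 35.05
```

Call:
step_arm --plan '[[[0, 0.4, -0.8, 0, 0.1], [0, 0.4, -0.8, 0, 0.1], [5, 0.4, -0.8, 0, 0.1], [10, 0.4, -0.8, 0, 0.1], [14, 0.4, -0.8, 0, 0.1], [18, 0.4, -0.8, 0, 0.1], [22, 0.4, -0.8, 0, 0.1], [22, 0.4, -0.8, 0, 0.1]]]'

```text
time_s: 35.85
tcp_pos: [0.6601, 0.1896, 0.0475]
tool_rot: [-0.0, 0.638, 0.77, 0.0]
wrist_force: [-0.0, 0.1, -0.3]
grip_width: 0.192
grasp_force: 68.5
```

Call:
step_arm --plan '[[[4, 0, 0, 0, 0.1], [8, 0, 0, 0, 0.1], [12, 0, 0, 0, 0.1], [16, 0, 0, 0, 0.1], [16, 0, 0, 0, 0.1]]]'

```text
time_s: 36.35
tcp_pos: [0.6571, 0.2054, 0.0474]
tool_rot: [-0.0, 0.638, 0.77, 0.0]
wrist_force: [0.1, 0.5, 0.1]
grip_width: 0.19
grasp_force: 68.5
```

Call:
step_arm --plan '[[[4, 0, 0, 0, 0.1], [8, 0, 0, 0, 0.1], [12, 0, 0, 0, 0.1], [15, 0, 0, 0, 0.1], [16, 0, 0, 0, 0.1], [17, 0, 0, 0, 0.1], [17, 0, 0, 0, 0.1]]]'

```text
time_s: 37.05
tcp_pos: [0.6544, 0.221, 0.0474]
tool_rot: [0.0, 0.639, 0.769, 0.0]
wrist_force: [-0.7, -1.3, -0.2]
grip_width: 0.19
grasp_force: 68.5
```

Call:
step_arm --plan '[[[1, 0, 0, 0, 0.1], [2, 0, 0, 0, 0.1], [2, 0, 0, 0, 0.1], [2, 0, 0, 0, 0.1]]]'

```text
time_s: 37.45
tcp_pos: [0.654, 0.223, 0.0475]
tool_rot: [0.0, 0.639, 0.769, 0.0]
wrist_force: [-0.0, -0.1, -0.2]
grip_width: 0.186
grasp_force: 68.5
```

Call:
step_arm --plan '[[[0.7, 0, 0, 0, 0.1], [1.4, 0, 0, 0, 0.1], [2, 0, 0, 0, 0.1], [2, 0, 0, 0, 0.1]]]'

```text
time_s: 37.85
tcp_pos: [0.6537, 0.2244, 0.0475]
tool_rot: [0.0, 0.639, 0.769, -0.0]
wrist_force: [0.2, -2.7, -0.3]
grip_width: 0.19
grasp_force: 68.6
```

Contact. I release, back off and look.

Call:
step_arm --plan '[[[0, 0, 0, 0, 0.25], [0, 0, 0, 0, 0.35], [0, 0, 0, 0, 0.5], [0, 0, 0, 0, 0.5], [-10, 0, -5, 0, 0.5], [-15, 0, -40, 0, 0.5], [-30, 0, -80, 0, 0.5], [-60, 0, -120, 0, 0.5], [-90, 0, -150, 0, 0.5], [-90, 0, -150, 0, 0.5], [-90, 0, -150, 0, 0.5]]]'

```text
time_s: 38.95
tcp_pos: [0.6707, 0.135, 0.1984]
tool_rot: [0.001, 0.64, 0.769, 0.001]
wrist_force: [-0.2, 0.0, -0.9]
grip_width: 0.5
grasp_force: 0.0
```

```bash
python3 - <<'E'
from h import *
p,d,m=cap('wrist'); save(p,'after2.png'); X=cloud(d,m); rects(X,.097,.105,X[...,1]>.1); rects(X,.055,.0635,X[...,1]>.1)
a=np.radians(15.); c=np.array([.5617,-.0637])-.003*np.array([np.cos(a),np.sin(a)])
delta([*c,.12],15-90)
E
```

```text
0.097 [   0    3   37   59 1700] z 0.0998 [470. 224.] [25.4 35.9] 9.61
0.097 [ 245    2   64   58 3531] z 0.1 [647.6 257.6] [43.5 35.3] 10.55
0.055 [32  1  9 11 61] z 0.0564 [456.2 249.4] [5.3 7.1] 11.44
0.055 [53 20 13 14 96] z 0.0592 [475.9 235.4] [12.6  6.6] 51.23
0.055 [131  20  53  14 149] z 0.0595 [553.3 248.3] [40.8  7.7] 21.43
0.055 [ 55  35  17  30 194] z 0.0593 [478.8 219.9] [21.9 10.8] 84.31
0.055 [135  53  51  12  91] z 0.0595 [557.6 225.8] [40.9  7.6] 21.22
0.055 [266  65  22  46 981] z 0.0581 [653.5 224.3] [17.6 35.6] 11.04
0.055 [  34   66   34   46 1072] z 0.0582 [468.  189.2] [19.4 35.5] 10.92
shift [-177.1 -146.    77.1] turn 85.59 tcp [0.6698 0.1364 0.1971] yaw 10.59 t 39.0
```

View pics/after2.png

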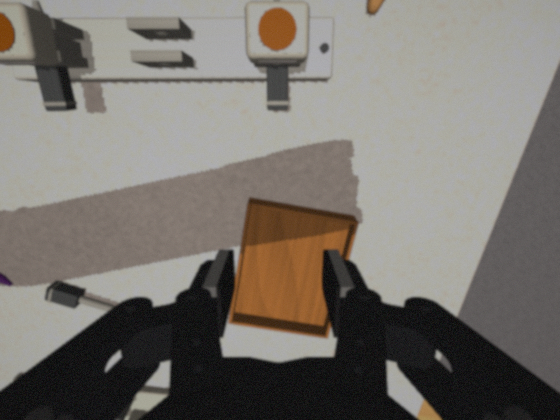

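Both lamps are locked: handles at (277,87) and (57,88), with centres 34.7 mm from the holes against a nominal 33.5. Next are the spares, starting with pin D.

Call:
step_arm --plan '[[[-20, -20, 0, 8.5, 0.5], [-40, -40, 0, 17, 0.5], [-60, -60, 0, 25.5, 0.5], [-85, -80, 0, 34, 0.5], [-110, -100, 0, 42.5, 0.5], [-140, -120, 0, 51, 0.5], [-177, -146, 0, 59.5, 0.5], [-177, -146, 10, 68, 0.5], [-177, -146, 20, 76.5, 0.5], [-177, -146, 40, 85, 0.5], [-177, -146, 60, 85.6, 0.5], [-177, -146, 60, 85.6, 0.5]]]'

```text
time_s: 40.2
tcp_pos: [0.5568, -0.063, 0.1336]
tool_rot: [-0.001, 0.991, 0.132, -0.003]
wrist_force: [-0.4, 0.7, 0.4]
grip_width: 0.504
grasp_force: 0.0
```

```bash
python3 - <<'E'
from h import *
pins(fn='d.png')
a=np.radians(15.); c=np.array([.5617,-.0637])-.003*np.array([np.cos(a),np.sin(a)])
delta([*c,.0035],15-90)
E
```

```text
pin hc [561.8 -63.1] size [36.  17.9] rectyaw 15.7 shaftyaw 14.1 len 64.5 z 0.0179 sat 16.0 bb [269 115  22 101]
pin hc [447.2 -51.1] size [36.3  9.2] rectyaw 1.3 shaftyaw -1.5 len 64.0 z 0.0178 sat 17.0 bb [227 242  32  80]
shift [  1.1   1.7 132. ] turn 0.15 tcp [ 0.5578 -0.0632  0.1355] yaw -74.85 t 40.25
```

Call:
step_arm --plan '[[[1, 1, 40, 0, 0.5], [1, 1, 80, 0, 0.5], [1, 1, 105, 0, 0.5], [1, 1, 122, 0, 0.5], [1, 1, 130, 0, 0.5], [1, 1, 130, 0, 0.5], [1, 1, 130, 0, 0.1], [1, 1, 130, 0, 0.1], [1, 1, 130, 0, 0.1], [1, 1, 130, 0, 0.1], [1, 1, 130, 0, 0.1], [1, 1, 130, 0, 0.1]]]'

```text
time_s: 41.45
tcp_pos: [0.5616, -0.065, 0.0091]
tool_rot: [0.0, 0.991, 0.131, 0.001]
wrist_force: [-0.9, 1.3, 6.3]
grip_width: 0.185
grasp_force: 69.2
```

Call:
step_arm --plan '[[[0, 0, -10, 0, 0.1], [0, 0, -40, 0, 0.1], [0, 0, -80, 0, 0.1], [0, 0, -80, 0, 0.1], [0, 0, -80, 0, 0.1]]]'

```text
time_s: 41.95
tcp_pos: [0.5613, -0.0652, 0.0891]
tool_rot: [0.0, 0.991, 0.13, 0.001]
wrist_force: [-1.3, 0.2, -2.1]
grip_width: 0.184
grasp_force: 68.5
```

```bash
python3 - <<'E'
from h import *
delta([.672,.00,.085],-90)
E
```

```text
shift [123.8 -34.3   4.4] turn 15.0 tcp [ 0.5613 -0.0652  0.0891] yaw -75.0 t 41.95
```

Call:
step_arm --plan '[[[40, -10, 0, 5, 0.1], [80, -20, 0, 10, 0.1], [115, -30, 0, 15, 0.1], [135, -36.5, 0, 15, 0.1], [135, -36.5, 20, 15, 0.1], [135, -36.5, 45, 15, 0.1], [135, -36.5, 60, 15, 0.1], [135, -36.5, 68, 15, 0.1], [135, -36.5, 72, 15, 0.1], [135, -36.5, 72, 15, 0.1]]]'

```text
time_s: 42.95
tcp_pos: [0.6814, 0.005, 0.0155]
tool_rot: [-0.0, 1.0, -0.0, 0.0]
wrist_force: [0.2, 0.6, -0.6]
grip_width: 0.19
grasp_force: 68.4
```

Call:
step_arm --plan '[[[0, 0, 1.5, 0, 0.1], [0, 0, 1.5, 0, 0.22], [0, 0, 1.5, 0, 0.32], [0, 0, 1.5, 0, 0.32], [0, 0, -20, 0, 0.32], [0, 0, -60, 0, 0.32], [0, 0, -120, 0, 0.4], [-50, 0, -130, 0, 0.5], [-100, 0, -130, 0, 0.5], [-150, 10, -130, 0, 0.5], [-200, 30, -130, 0, 0.5], [-230, 45, -130, 0, 0.5]]]'

```text
time_s: 44.15
tcp_pos: [0.449, -0.0402, 0.1456]
tool_rot: [0.0, 1.0, 0.0, 0.0]
wrist_force: [0.1, -0.8, 0.4]
grip_width: 0.498
grasp_force: 0.0
```

Call:
step_arm --plan '[[[0, 0, 0, 0, 0.5], [0, 0, 0, 0, 0.5], [0, 0, 0, 0, 0.5]]]'

```text
time_s: 44.45
tcp_pos: [0.4524, -0.0394, 0.1459]
tool_rot: [-0.0, 1.0, 0.0, 0.001]
wrist_force: [0.4, -0.2, -0.1]
grip_width: 0.502
grasp_force: 0.0
```

```bash
python3 - <<'E'
from h import *
X=pins(fn='c.png'); rects(X,.0195,.023,(X[...,0]>.65)&(X[...,0]<.755)&(X[...,1]>-.03)&(X[...,1]<.1))
a=np.radians(-9.5); c=np.array([.4472,-.0445])-.003*np.array([np.cos(a),np.sin(a)])
delta([*c,.0035],-9.5-90)
E
```

```text
pin hc [447.4 -44. ] size [18.3 36. ] rectyaw -10.2 shaftyaw -9.7 len 64.7 z 0.0179 sat 17.0 bb [270 129  29  95]
shift [ -8.2   4.8 142.2] turn 9.56 tcp [ 0.4524 -0.0393  0.1457] yaw -89.94 t 44.5
```

View pics/c.png

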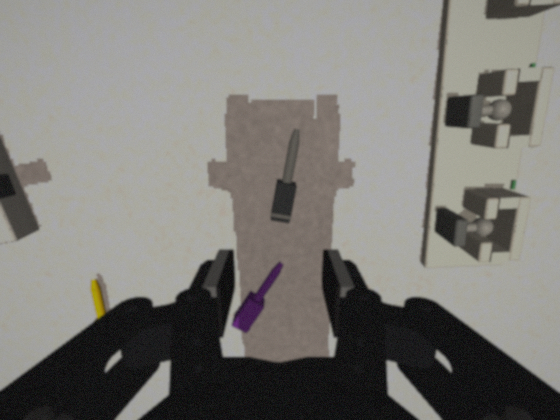

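The last pin, C, has its handle at (284,200). The purple decoy lies clear of the finger path.

Call:
step_arm --plan '[[[-8, 4.5, 0, 8, 0.5], [-8, 4.5, 30, 9.8, 0.5], [-8, 4.5, 75, 9.8, 0.5], [-8, 4.5, 110, 9.8, 0.5], [-8, 4.5, 130, 9.8, 0.5], [-8, 4.5, 138, 9.8, 0.5], [-8, 4.5, 138, 9.8, 0.5], [-8, 4.5, 138, 9.8, 0.1], [-8, 4.5, 138, 9.8, 0.1], [-8, 4.5, 138, 9.8, 0.1], [-8, 4.5, 138, 9.8, 0.1], [-8, 4.5, 138, 9.8, 0.1]]]'

```text
time_s: 45.7
tcp_pos: [0.4446, -0.0443, 0.0089]
tool_rot: [-0.0, 0.996, -0.085, 0.001]
wrist_force: [-1.3, 1.1, 6.4]
grip_width: 0.183
grasp_force: 68.9
```

Call:
step_arm --plan '[[[0, 0, 0, 0, 0.1], [0, 0, -10, 0, 0.1], [0, 0, -40, 0, 0.1], [0, 0, -80, 0, 0.1], [0, 0, -90, 0, 0.1], [0, 0, -90, 0, 0.1], [0, 0, -90, 0, 0.1]]]'

```text
time_s: 46.4
tcp_pos: [0.443, -0.0444, 0.097]
tool_rot: [0.0, 0.996, -0.085, -0.0]
wrist_force: [0.4, 0.4, -0.9]
grip_width: 0.185
grasp_force: 68.5
```

```bash
python3 - <<'E'
from h import *
delta([.682,.068,.09],-90)
E
```

```text
shift [ 216.4 -151.4    7. ] turn -9.8 tcp [ 0.443  -0.0444  0.097 ] yaw -99.8 t 46.4
```

Call:
step_arm --plan '[[[38, -26, 0, -5, 0.1], [76, -52, 0, -9.8, 0.1], [114, -78, 0, -9.8, 0.1], [152, -104, 0, -9.8, 0.1], [190, -132, 0, -9.8, 0.1], [216, -151, 0, -9.8, 0.1], [216, -151, 0, -9.8, 0.1], [216, -151, 30, -9.8, 0.1], [216, -151, 55, -9.8, 0.1], [216, -151, 72, -9.8, 0.1], [216, -151, 80, -9.8, 0.1], [216, -151, 80, -9.8, 0.1]]]'

```text
time_s: 47.6
tcp_pos: [0.681, 0.0674, 0.016]
tool_rot: [0.0, 1.0, -0.0, -0.001]
wrist_force: [-0.7, 0.1, -0.7]
grip_width: 0.184
grasp_force: 68.5
```

Call:
step_arm --plan '[[[0, 0, 0, 0, 0.1], [0, 0, 1, 0, 0.1]]]'

```text
time_s: 47.8
tcp_pos: [0.6829, 0.0678, 0.018]
tool_rot: [-0.0, 1.0, -0.0, 0.001]
wrist_force: [0.1, -0.6, -0.2]
grip_width: 0.184
grasp_force: 68.5
```

Next I lower to the floor and release, then retreat to where the wrist camera sees the tray.

Call:
step_arm --plan '[[[0, 0, 2.5, 0, 0.1], [0, 0, 2.5, 0, 0.2], [0, 0, 2.5, 0, 0.32], [0, 0, 2.5, 0, 0.32], [0, 0, 2.5, 0, 0.32], [0, 0, -20, 0, 0.32], [0, 0, -60, 0, 0.32], [0, 0, -120, 0, 0.4], [-50, 0, -180, 0, 0.5], [-100, 0, -200, 0, 0.5], [-120, 0, -200, 0, 0.5], [-120, 0, -200, 0, 0.5]]]'

```text
time_s: 49.0
tcp_pos: [0.5594, 0.0682, 0.2201]
tool_rot: [-0.0, 1.0, 0.001, 0.002]
wrist_force: [0.3, 0.3, 0.4]
grip_width: 0.495
grasp_force: 0.0
```

```bash
python3 - <<'E'
from h import *
p,d,m=cap('wrist'); X=cloud(d,m); save(p,'end.png')
rects(X,.0185,.026,(X[...,0]>.65)&(X[...,0]<.755)&(X[...,1]>-.033)&(X[...,1]<.103)); rects(X,.097,.105,X[...,1]>.1);rects(X,.055,.0635,X[...,1]>.1)
print(arm.observe()['time_s'])
E
```

```text
0.0185 [269  37  19  41 735] z 0.0218 [684.4  67.9] [36.2 17.9] 0.35
0.0185 [331  40  21  40 737] z 0.0217 [682.    5.3] [18.3 35.4] 89.94
0.097 [   5   60   62   64 2580] z 0.0999 [647.4 257.9] [43.5 36.5] 10.91
0.097 [ 91 279  42  36 915] z 0.1 [465.5 223.3] [33.1 36.2] 10.69
0.055 [  72   68   55   48 1108] z 0.0584 [651.7 225.9] [40.  40.8] 6.05
0.055 [106 172  20  41 181] z 0.0594 [557.1 226.6] [40.2  6.5] 18.25
0.055 [ 85 176  19  41 198] z 0.0594 [552.7 248.9] [40.2  5.3] 16.74
0.055 [132 259  51  37 713] z 0.0584 [470.2 193.1] [40.7 42.3] 20.83
49.05
```

View pics/end.png

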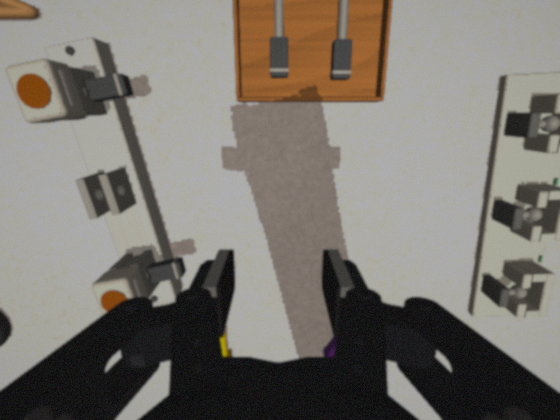

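Both spares lie flat in the tray at (279,56) and (342,58). The lamps at (60,90) and (125,285) are pinned with handles against the cheeks, and the dock is empty, so I hand in.

```bash
python3 -c "
from cell import arm
print(arm.hand_in())"
```

```text
the job is handed in; nothing more can be done
None
```

I handed the job in at about 49 s; no verdict came back. The two lamps in the dock stand in the outer brackets with pins pushed home, and both spare pins lie in the tray. I never moved near the tin, brush or bottle.

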